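# Pack the door-pull kit

## Robot

A 6-joint arm with a two-finger parallel gripper is mounted at the origin on the work surface. World frame = base frame: x ahead of the robot, y to its left, z up, the work surface at z = 0. Lengths are in m, angles in rad, forces in N, time in s.
With the tool pointing down it reaches from about 0.3 to 0.875 m from the base axis. Payload 6.4 kg.
Tool frame: the origin (TCP) lies midway between the tips of the shut fingers; the grasp point (between the pads) lies 19 mm behind it (ctrl.pinch_z is the distance from the TCP to the grasp point, in m); z points along the fingers, y is the line along which they close (so a half turn about z gives the same grasp; the last joint's range is limited). The gripper opens to 85 mm and grips with 20 to 120 N. Pads are 22 mm wide; open, the fingers measure 114 mm over their backs; the gripper's body (76 mm by 85 mm) begins 54 mm behind the grasp point. The pads swing forward as they close: fully open they stand 13 mm farther back than shut.
Start: joints at [-1.346, 0.181, 1.607, -0, 1.354, -0.206], TCP at [0.24, -0.522, 0.231] pointing down, gripper open.
Joint ranges: [-2.99, 2.99], [-0.89, 2.07], [0.3, 2.58], [-1.14, 4.28], [0, 2.63], [-3.12, 3.12]. Speed limits (rad/s): [2.57, 2.57, 3.01, 3.14, 3.14, 3.14].

## Interface

Orientations are given as a unit quaternion [w, x, y, z].
In Python, from bench import ctrl gives the robot as it stands.
- The arm moves only by the tool apply_moves, never from a script. Its argument "moves" is a list of rows, each an object with "jaw": the opening, from 0 (shut) to 1 (fully open); "offset": the shift along the tool's x, y, z in mm, a list of three; "rot": the turn, a rotation vector about the tool's x, y, z in degrees, a list of three. In form: [{"jaw": jaw, "offset": [dx, dy, dz], "rot": [ax, ay, az]}, ...]. A call has exactly 5 rows; each row shifts and turns the commanded pose from where the row before left it, along the tool's axes as they then stand; what a row does not reach is not made up. A row lasts 1/8 s, in which the tool goes at most 62.5 mm and 10.7 degrees, less where a joint would pass 70% of its speed; a pose out of reach is approached as far as the arm can. A call is refused whole if a number of a shift passes 62.5 or a number of a turn 10.7, either way. A call with a gripper value outside its range is refused whole. The fingers move at their own pace and stop on an object; the grip force is fixed at half the most. Time passes only in rows, so rows that do not move let the fingers close, or fill a call up. It gives the time, the measured TCP pose, the force, the opening and the grip force at its end, in the units of the state.
- ctrl.get_obs(): the state, without advancing time (a new reading comes with each control period).
- ctrl.camera(name): name is "side" or "top" or "wrist"; returns (picture, depth): 400x640x3 uint8, red, green, blue; 400x640 float32, m along the optical axis (not along the pixel's ray), 0 where there is no reading.
- ctrl.camera_params(name): a dict with "K" (3x3 intrinsics, pixels), "cam_to_world" (4x4, takes a point from camera to world coordinates); the wrist camera has in their place "mount" (4x4, takes a point from camera to tool coordinates, whose origin is the TCP and whose axes are the flange's). Camera axes: x right, y down, z forward; pixel columns grow to the right and rows downward; lengths in m; the calibration is good to about 2 mm. A picture is of the moment at which its call begins: read the wrist's pose just before it. camera_params takes no time and is no camera call.
- ctrl.hand_in(): hands the job in; it is judged then, once.
Trained networks look in the newest picture that a camera, given by its name, has taken for a name from the list of things; names that differ only in an ending like _2 or _b are one class to them, and where a whole thing is asked for, a point or a joint stands for the part that bears it (a point fixed in the world has none). Each returns a list of dicts, best first, with "score" (0 to 1); they miss things now and then, are a little off and sometimes report something else, mostly with a low value. They report only what shows in the picture. A call takes as long as a camera call. They do not tell look-alikes from the thing itself.
- ctrl.outline_of(camera, target): "region" (400x640 bool, what is visible of it) and "position" ([column, row] in pixels, amid what is visible of it).
The state is a dict: "time_s": time; "q": joint angles; "dq": joint speeds; "joint_efforts": joint torques, N m; "eef_pos": TCP position; "eef_rot": TCP orientation; "wrist_force": force on the tool from outside, world axes, zero at the start; "torque": the same for the moment, N m; "opening": opening from 0.0 (shut) to 1.0 (fully open); "grasp_force": force on a finger pad.
Only numpy, scipy, OpenCV 4.12 (cv2) and the standard library are available. Lean on these libraries where they do the work, as an engineer would, in place of code of your own. Each camera call takes 0.05 s, during which the arm holds its last target. There are 200 camera calls.

## Task

Pack the door-pull kit on the plywood board: flip the red-handled toggle clamp open, lift the drilled aluminium block out of the blue fixture and set it flat in the board's pocket, then flip the clamp closed again over the empty nest. Snap each copper bar lying on the bench down into a clip pair of its own on the board, fully home in both clips and roughly centred between them; leave the other tools and things on the bench where they are.

Things in the scene. Friction and masses are not known exactly. Their poses are not given: they have to be found in the camera images.
- clamp_grip (a point): Centre of the red grip on the toggle clamp's handle, a round sleeve 20 mm in diameter and 60 mm long lying along the handle, 95 mm from the pivot. Pinch it with a finger on either side (along the fixture's y) and lead it round the pivot; it can turn between the fingers.
- fixture: Blue drill fixture fixed to the table: base plate 210 mm (x) by 100 mm (y), 15 mm thick; origin at the centre of its underside. z up, y along the clamp's hinge axis, x from the block towards the clamp's pivot. It carries the nest (30 mm towards -x) and a toggle clamp (pivot 55 mm towards +x).
- kit_board: Plywood kit board, 190 mm (x) by 334 mm (y), 15 mm thick, fixed to the table; origin on its underside, z up. It carries four pairs of steel C clips that open upwards and hold bars along the board's x, pairs 58 mm apart in y, and a pocket for the block, centred 86 mm in +y from pair 4.
- clamp_pivot (a point): Pivot of the toggle clamp, 70 mm above the table, axes as the fixture's. The clamp is one rigid piece: an 85 mm arm with a rubber pad that presses on the block (towards -x when closed), and a handle that stands up from the pivot, leaning 0.35 rad towards -x when closed (top 188 mm above the table). Opening swings the handle towards +x and the arm up.
- clamp (a joint): Toggle clamp angle (rad): 0 closed with the pad on the block (-0.05 closed with no block below), 1.75 fully open (handle leaning 1.40 rad from vertical towards the fixture's +x, arm just past upright). A spring pushes it away from the dead centre at 0.85 to whichever end is nearer, with about 0.45 N m at the ends (5 N at the grip), so it stays open or closed when let go.
- nest (a point): Centre of the block as it lies in the fixture's nest, 35 mm above the table, 85 mm from the pivot towards the fixture's -x; axes as the fixture's. The nest is a low rim, 8 mm high, 2 mm clear of the block all round, on the 15 mm base plate.
- block_center (a point): Centre of the loose drilled aluminium block, 80 (x) by 50 (y) by 40 mm high, about 0.42 kg. It starts in the nest under the clamp's pad, long side along the fixture's x. Grasp it across its 50 mm width, with the clamp open.
- pocket (a point): Centre of the block as it lies home in the pocket of the kit board, 35 mm above the table. Axes are the board's: the pocket is 88 mm in x and 58 mm in y inside, its floor 15 mm above the table, with a dark wooden rim 8 mm high and 5 mm thick. The block fits with its long side along x, either way round.
- clip1 (a point): Centre of a bar fully home in clip pair 1: 50 mm above the table, axes as the board's, the bar along x. The two clips stand 42 mm either side along x, each 16 mm wide, tops 71 mm above the table. Their spring lips (gap 20 mm) are pushed apart by pressing the bar straight down: contact begins with it 20 mm above home; snapping into both takes 10 to 20 N in all.
- bar1_center (a point): Centre of a loose door-pull bar (may be absent: then None), about 0.18 kg: a copper round 28 mm in diameter along its own x axis, with a square brass block 40 by 40 by 14 mm at each end, 140 mm long over all. It lies on the table on flat sides of the brass, centre 20 mm up. Grasp it across the middle; it goes into the clips either way round and at any turn about its own axis. Any bar may go in any pair.
- clip2 (a point): Centre of a bar fully home in clip pair 2: 50 mm above the table, axes as the board's, the bar along x. The two clips stand 42 mm either side along x, each 16 mm wide, tops 71 mm above the table. Their spring lips (gap 20 mm) are pushed apart by pressing the bar straight down: contact begins with it 20 mm above home; snapping into both takes 10 to 20 N in all.
- bar2_center (a point): Centre of a loose door-pull bar (may be absent: then None), about 0.18 kg: a copper round 28 mm in diameter along its own x axis, with a square brass block 40 by 40 by 14 mm at each end, 140 mm long over all. It lies on the table on flat sides of the brass, centre 20 mm up. Grasp it across the middle; it goes into the clips either way round and at any turn about its own axis. Any bar may go in any pair.
- clip3 (a point): Centre of a bar fully home in clip pair 3: 50 mm above the table, axes as the board's, the bar along x. The two clips stand 42 mm either side along x, each 16 mm wide, tops 71 mm above the table. Their spring lips (gap 20 mm) are pushed apart by pressing the bar straight down: contact begins with it 20 mm above home; snapping into both takes 10 to 20 N in all.
- bar3_center (a point): Centre of a loose door-pull bar (may be absent: then None), about 0.18 kg: a copper round 28 mm in diameter along its own x axis, with a square brass block 40 by 40 by 14 mm at each end, 140 mm long over all. It lies on the table on flat sides of the brass, centre 20 mm up. Grasp it across the middle; it goes into the clips either way round and at any turn about its own axis. Any bar may go in any pair.
- clip4 (a point): Centre of a bar fully home in clip pair 4: 50 mm above the table, axes as the board's, the bar along x. The two clips stand 42 mm either side along x, each 16 mm wide, tops 71 mm above the table. Their spring lips (gap 20 mm) are pushed apart by pressing the bar straight down: contact begins with it 20 mm above home; snapping into both takes 10 to 20 N in all.
- wrench: Bystander, to be left where it is: wrench lying on the bench.
- screwdriver: Bystander, to be left where it is: screwdriver lying on the bench.
- mug: Bystander, to be left where it is: blue mug.
- oil: Bystander, to be left where it is: yellow oil bottle, 150 mm high.
- collar: Bystander, to be left where it is: brass collar, 60 mm across and 22 mm high.
- hammer: Bystander, to be left where it is: hammer lying on the bench.
Things that resemble listed ones, but are neither listed nor needed, are in the scene too. What is shaped like the part that bears bar3_center but turquoise is not meant.

How it is judged:
By the outcome, as a careful person would: the job done as asked, in the order asked, and still so for the second after the job is handed in, with the robot touching nothing.
Of bar1, bar2, bar3 only 2 to 3 are there at a start; the rules pass over those that are not, and their reading is None.
At some moment in a run one of bar1, bar2, bar3 may be knocked a few centimetres aside while the robot is not near it.
Once in a run the grip may slacken for a moment while it holds something.
It also fails if it takes over 208 s, if anything falls off the work surface, if the arm or the gripper's body presses on something with over 40 N, if the wrist force passes 120 N, or if a joint passes its speed limit or range.

## Working session

There is one attempt and no reset: what is moved stays moved. The work goes in short steps, Python scripts to look and compute and a tool call to move; the robot and the scene stay as the last step left them, time stands still between calls to the robot, and variables do not carry over. Pictures are saved under pics/ and viewed, at most 14 in all, crops included, and the job is handed in when it is done.

Besides the shell and the picture viewer there is one more tool, called after ">>>" as name(argument=value, ...), one argument or row to a line, values as JSON. apply_moves: Moves the arm, as the interface text tells. Its arguments: {"type":"object","properties":{"moves":{"type":"array"}},"required":["moves"]}

```bash
ls; mkdir -p pics; cat > h.py <<'E'
import numpy as np,cv2
from bench import ctrl
from scipy.spatial.transform import Rotation as R
def rot(o): 
    q=o["eef_rot"]; return R.from_quat([q[1],q[2],q[3],q[0]])
def T(name,o=None):
    p=ctrl.camera_params(name)
    if name!="wrist": return np.array(p["K"]),np.array(p["cam_to_world"])
    o=o or ctrl.get_obs(); M=np.eye(4); M[:3,:3]=rot(o).as_matrix(); M[:3,3]=o["eef_pos"]
    return np.array(p["K"]),M@np.array(p["mount"])
def shot(name,fn=None):
    k=T(name); rgb,d=ctrl.camera(name)
    if fn: cv2.imwrite("pics/"+fn,rgb[:,:,::-1])
    return rgb,d,cloud(d,*k)
def cloud(d,K,M):
    v,u=np.mgrid[:400,:640]
    P=np.stack([(u-K[0,2])/K[0,0]*d,(v-K[1,2])/K[1,1]*d,d],-1)
    W=P@M[:3,:3].T+M[:3,3]; W[d<=0]=np.nan
    return W
def proj(name,p,o=None):
    K,M=T(name,o); c=M[:3,:3].T@(np.array(p)-M[:3,3]); c=K@c; return c[:2]/c[2]
def st():
    o=ctrl.get_obs(); e=rot(o).as_matrix()
    print(round(o["time_s"],2),np.round(o["eef_pos"],4),"x",np.round(e[:,0],3),"z",np.round(e[:,2],3),"q",np.round(o["q"],2),"F",np.round(o["wrist_force"],1),"op",round(o["opening"],3),"g",round(o["grasp_force"],1))
E
python3 - <<'E'
from h import *
st()
for c in("top","side"):
    rgb,d,W=shot(c,c+"0.png"); print(c,T(c)[1].round(2).tolist())
    np.save(c+"0.npy",W)
    for t in ["bar1_center","block_center","fixture","kit_board","clamp_grip","wrench","screwdriver","mug","oil","collar","hammer"]:
        for r in ctrl.outline_of(c,t):
            m=r["region"]; w=np.nanmedian(W[m],0); print(t,round(r["score"],2),np.round(r["position"]),w.round(3),m.sum())
E
```

```text
pics
0.0 [ 0.24   -0.5219  0.2303] x [0.909 0.418 0.   ] z [-0.     0.002 -1.   ] q [-1.35  0.18  1.61  0.    1.35 -0.21] F [-0.2  0.4  0.5] op 1.001 g 0.0
top [[0.03, -1.0, 0.08, 0.42], [-1.0, -0.03, -0.03, 0.0], [0.03, -0.08, -1.0, 1.17], [0.0, 0.0, 0.0, 1.0]]
bar1_center 0.62 [169. 217.] [0.461 0.385 0.033] 694
fixture 0.96 [290. 206.] [0.498 0.057 0.016] 2186
kit_board 0.61 [400. 210.] [ 0.495 -0.247  0.016] 7947
kit_board 0.31 [290. 222.] [0.448 0.058 0.055] 461
clamp_grip 0.53 [288. 202.] [0.495 0.059 0.079] 222
wrench 0.58 [348. 130.] [ 0.725 -0.094  0.007] 416
screwdriver 0.6 [223. 102.] [0.789 0.261 0.022] 398
screwdriver 0.51 [400. 212.] [ 0.495 -0.247  0.016] 7947
mug 0.65 [415. 127.] [ 0.726 -0.281  0.042] 1017
mug 0.55 [292. 206.] [0.5   0.059 0.016] 2173
oil 0.57 [198. 288.] [0.27  0.282 0.102] 528
collar 0.73 [289. 224.] [0.448 0.058 0.055] 464
collar 0.71 [281. 129.] [0.705 0.083 0.021] 271
hammer 0.56 [465. 283.] [ 0.302 -0.436  0.024] 1082
side [[-0.84, -0.42, 0.35, 0.05], [-0.55, 0.62, -0.56, 0.73], [0.02, -0.66, -0.75, 1.12], [0.0, 0.0, 0.0, 1.0]]
block_center 0.89 [323. 236.] [0.445 0.078 0.053] 358
block_center 0.18 [355. 186.] [ 0.501 -0.207  0.016] 3097
fixture 0.82 [313. 235.] [0.5   0.08  0.017] 1414
fixture 0.74 [257. 207.] [0.71  0.088 0.018] 228
fixture 0.39 [355. 183.] [ 0.501 -0.209  0.016] 3026
kit_board 0.84 [352. 182.] [ 0.501 -0.209  0.016] 2995
kit_board 0.47 [330. 238.] [0.442 0.078 0.053] 354
clamp_grip 0.78 [309. 221.] [0.501 0.067 0.081] 189
wrench 0.52 [287. 182.] [ 0.741 -0.09   0.007] 120
screwdriver 0.72 [208. 236.] [0.795 0.27  0.02 ] 274
mug 0.61 [312. 146.] [ 0.719 -0.255  0.056] 576
oil 0.8 [338. 315.] [0.257 0.308 0.097] 569
collar 0.58 [258. 209.] [0.706 0.089 0.019] 185
collar 0.42 [309. 236.] [0.501 0.08  0.016] 1366
hammer 0.43 [431. 188.] [ 0.251 -0.349  0.023] 97
```

```bash
ls pics
```

```text
side0.png
top0.png
```

```bash
python3 - <<'E'
import cv2
a=cv2.imread("pics/top0.png")[70:370,110:510]; cv2.imwrite("pics/top0c.png",cv2.resize(a,None,fx=2,fy=2,interpolation=cv2.INTER_CUBIC))
E
```

```text
(no output)
```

View pics/top0c.png

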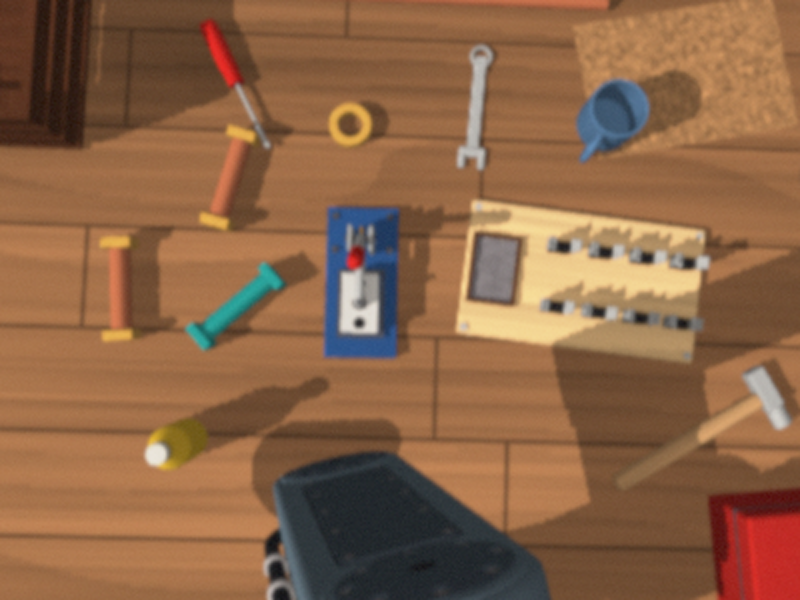

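View pics/side0.png

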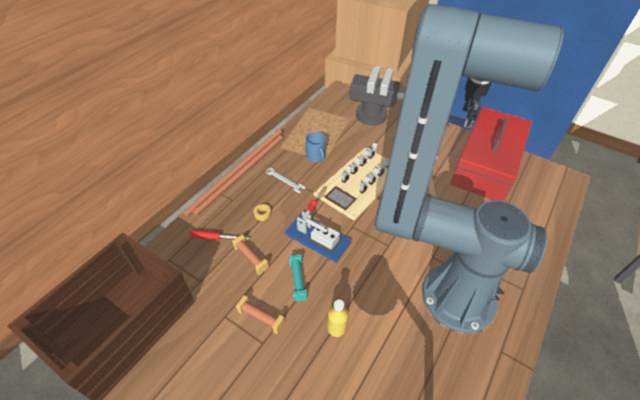

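The top crop shows copper bars at about (120,288) and (229,178), a turquoise look-alike at (236,306) that isn't wanted, the fixture at (360,280) and the board at (585,280), with its pocket on the left. The side view agrees. No third copper bar is visible, though the arm may be hiding some of the bench.

```bash
python3 - <<'E'
from h import *
rgb=cv2.imread("pics/top0.png"); W=np.load("top0.npy"); hsv=cv2.cvtColor(rgb,cv2.COLOR_BGR2HSV)
print(T("top")[0])
def rect(m,n):
    p=W[m]; p=p[~np.isnan(p).any(1)]; r=cv2.minAreaRect((p[:,:2]*1000).astype(np.float32)); print(n,len(p),np.round(r[0]),np.round(r[1]),round(r[2],1),"z",np.percentile(p[:,2],[5,50,95]).round(3)); return r
box=np.zeros((400,640),bool)
def B(u0,u1,v0,v1):
    b=np.zeros((400,640),bool); b[v0:v1,u0:u1]=1; return b
Z=W[...,2]
h=hsv[...,0]; s=hsv[...,1]
def big(m):
    n,l,st_,_=cv2.connectedComponentsWithStats(m.astype(np.uint8)); return l==1+np.argmax(st_[1:,4])
f=big(B(265,320,165,260)&(h>100)&(h<125)&(s>150)&(abs(Z-.015)<.006)); rect(f,"fixture")
b=big(B(330,475,160,260)&(abs(Z-.016)<.006)); rect(b,"board")
for n,bx in (("barA",B(155,185,180,250)),("barB",B(205,242,125,190))):
    m=big(bx&(Z>.012)); rect(m,n)
m=B(330,475,160,260)&(Z>.045); 
n,l,s_,c=cv2.connectedComponentsWithStats(m.astype(np.uint8))
for i in range(1,n):
    if s_[i,4]>8: print("clip",c[i].round(1),s_[i,4],np.nanmean(W[l==i],0).round(3))
m=B(265,320,165,260)&(h<8)|B(265,320,165,260)&(h>172); m&=s>150; print("grip",np.nanmean(W[m&(Z>.1)],0), m.sum())
# dark pocket
g=cv2.cvtColor(rgb,cv2.COLOR_BGR2GRAY); m=big(B(340,375,180,225)&(g<140)); rect(m,"pocket")
E
```

```text
[[413.19150064   0.         324.49129101]
 [  0.         413.19150064 201.94922251]
 [  0.           0.           1.        ]]
fixture 993 [485.  61.] [199.  92.] 1.6 z [0.012 0.016 0.019]
board 6772 [ 496. -248.] [334. 190.] 84.3 z [0.012 0.016 0.019]
barA 636 [465. 389.] [139.  40.] 4.3 z [0.022 0.033 0.042]
barB 636 [637. 242.] [ 45. 171.] 73.4 z [0.017 0.033 0.042]
clip [385.8 190.8] 28 [ 0.542 -0.197  0.064]
clip [397.9 191.8] 31 [ 0.54  -0.229  0.066]
clip [406.8 193.2] 32 [ 0.537 -0.254  0.063]
clip [419.  194.6] 33 [ 0.534 -0.286  0.066]
clip [428. 196.] 31 [ 0.532 -0.312  0.062]
clip [440.1 197.5] 36 [ 0.529 -0.344  0.066]
clip [448.7 199.2] 34 [ 0.525 -0.369  0.061]
clip [461.3 200.3] 35 [ 0.523 -0.402  0.066]
clip [382.4 221.2] 28 [ 0.46  -0.189  0.065]
clip [394.1 222.9] 34 [ 0.456 -0.22   0.066]
clip [403.2 224.3] 31 [ 0.453 -0.245  0.063]
clip [415.6 225.6] 36 [ 0.451 -0.278  0.066]
clip [424.2 226.8] 31 [ 0.448 -0.303  0.061]
clip [436.7 228.5] 34 [ 0.445 -0.336  0.065]
clip [445.5 229.7] 33 [ 0.442 -0.361  0.062]
clip [458.2 231.2] 35 [ 0.439 -0.394  0.066]
grip [0.50318384 0.06053888 0.1816669 ] 64
pocket 887 [ 508. -125.] [73. 99.] 83.7 z [0.013 0.017 0.025]
```

```bash
cat >> h.py <<'E'
def plan(p,yaw=None,maxmm=58,n=None,rel=False):
    """rows to TCP target p (m), tool x at world yaw (deg, mod 180), tool down"""
    st(); o=ctrl.get_obs(); r=rot(o); p0=np.array(o["eef_pos"]); p=np.array(p)
    y0=np.degrees(np.arctan2(*r.as_matrix()[[1,0],0])); yaw=y0 if yaw is None else yaw
    dy=(yaw-y0+90)%180-90
    if abs(o["q"][5]-np.radians(dy))>3: dy-=np.sign(dy)*180
    k=n or int(np.ceil(max(np.abs(p-p0).max()*1000/maxmm*1.0,np.linalg.norm(p-p0)*1000/maxmm,abs(dy)/10)))
    k=max(k,1)
    Rf=R.from_euler("z",y0+dy,degrees=True)*R.from_euler("x",180,degrees=True)
    rv=(r.inv()*Rf).as_rotvec(degrees=True)/k
    print("dyaw",round(dy,1),"rows",k,"rot",rv.round(1))
    for i in range(k):
        rr=r*R.from_rotvec(rv*i,degrees=True); print((rr.inv().apply((p-p0)/k)*1000).round(1).tolist())
E
python3 - <<'E'
from h import *
print(np.round(ctrl.camera_params("wrist")["mount"],3).tolist(),T("wrist")[0][0])
plan([.45,.06,.38],1.6)
E
```

```text
[[-0.001, -0.962, -0.272, 0.068], [1.0, -0.001, -0.0, 0.001], [0.0, -0.272, 0.962, -0.142], [0.0, 0.0, 0.0, 1.0]] [277.45811166   0.         317.59793494]
1.2 [ 0.2401 -0.5225  0.2313] x [ 0.909  0.418 -0.   ] z [-0. -0. -1.] q [-1.35  0.18  1.61 -0.    1.35 -0.21] F [-0.6  0.  -0. ] op 1.001 g 0.0
dyaw -23.1 rows 11 rot [0.  0.  2.1]
[39.4, -40.1, -13.5]
[38.0, -41.6, -13.5]
[36.4, -42.9, -13.5]
[34.8, -44.2, -13.5]
[33.2, -45.5, -13.5]
[31.5, -46.7, -13.5]
[29.7, -47.8, -13.5]
[28.0, -48.8, -13.5]
[26.2, -49.8, -13.5]
[24.3, -50.8, -13.5]
[22.5, -51.6, -13.5]
```

>>> apply_moves(
  moves=[
    {"jaw":1,"offset":[39,-40,-20],"rot":[0,0,2.1]},
    {"jaw":1,"offset":[38,-42,-20],"rot":[0,0,2.1]},
    {"jaw":1,"offset":[36,-43,-20],"rot":[0,0,2.1]},
    {"jaw":1,"offset":[35,-44,-20],"rot":[0,0,2.1]},
    {"jaw":1,"offset":[33,-45,-20],"rot":[0,0,2.1]},
  ],
)

```text
time_s: 1.82
eef_pos: [0.3352, -0.2567, 0.3321]
eef_rot: [0.0, 0.992, 0.123, 0.0]
wrist_force: [0.9, -0.6, -0.5]
opening: 1.001
grasp_force: 0.0
```

>>> apply_moves(
  moves=[
    {"jaw":1,"offset":[31,-47,-10],"rot":[0,0,2.1]},
    {"jaw":1,"offset":[30,-48,-10],"rot":[0,0,2.1]},
    {"jaw":1,"offset":[28,-49,-10],"rot":[0,0,2.1]},
    {"jaw":1,"offset":[26,-50,-10],"rot":[0,0,2.1]},
    {"jaw":1,"offset":[24,-50,-8],"rot":[0,0,2.1]},
  ],
)

```text
time_s: 2.45
eef_pos: [0.4299, 0.0083, 0.3801]
eef_rot: [0.0, 1.0, 0.032, 0.001]
wrist_force: [0.6, 0.1, 0.6]
opening: 0.999
grasp_force: 0.0
```

```bash
python3 - <<'E'
from h import *
st(); rgb,d,W=shot("wrist","w1.png"); np.save("w1.npy",W)
E
```

```text
2.45 [0.4299 0.0083 0.3801] x [0.998 0.063 0.002] z [ 0.002 -0.    -1.   ] q [-0.26 -0.25  1.73 -0.    1.66  1.25] F [0.6 0.1 0.6] op 0.999 g 0.0
```

View pics/w1.png

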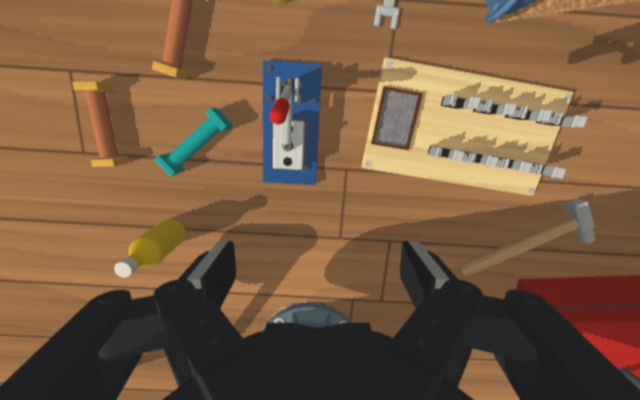

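The wrist picture shows the fixture at (292,120) with the red grip at (280,110), the board at (470,125) and the copper bars at the left edge. Next I measure the fixture here and check the top camera for a third bar that was hidden before.

```bash
python3 - <<'E'
from h import *
st()
def ana(n,rgb,W):
    hsv=cv2.cvtColor(rgb,cv2.COLOR_RGB2HSV); h,s,v=[hsv[...,i].astype(int) for i in range(3)]; Z=W[...,2]
    near=(abs(W[...,0]-.48)<.16)&(abs(W[...,1]-.06)<.08)
    f=near&(h>100)&(h<125)&(s>120)&(abs(Z-.015)<.008)
    def rect(m,t):
        p=W[m]; r=cv2.minAreaRect((p[:,:2]*1000).astype(np.float32)); print(n,t,len(p),np.round(r[0]),np.round(r[1]),round(r[2],1),p.mean(0).round(4))
    rect(f,"fix")
    m=near&(s<60)&(v>150)&(abs(Z-.055)<.005); m=cv2.morphologyEx(m.astype(np.uint8),cv2.MORPH_OPEN,np.ones((3,3)))>0; rect(m,"blocktop")
    m=near&((h<8)|(h>172))&(s>150)&(Z>.09); rect(m,"grip"); print(np.nanpercentile(W[m],[2,50,98],axis=0).round(3).tolist())
rgb,d,W=shot("wrist"); ana("wrist",rgb,W)
rgb,d,W=shot("top","top1.png"); ana("top",rgb,W)
for t in ("bar1_center",):
    for r in ctrl.outline_of("top",t): print(r["score"],r["position"],np.nanmedian(W[r["region"]],0).round(3))
a=cv2.imread("pics/top1.png"); cv2.imwrite("pics/top1c.png",cv2.resize(a[40:400,60:580],None,fx=1.5,fy=1.5))
E
```

```text
2.5 [0.4312 0.0141 0.3811] x [0.998 0.067 0.004] z [ 0.004  0.004 -1.   ] q [-0.25 -0.25  1.73  0.    1.66  1.26] F [-2.4  3.7 -0.9] op 1.002 g 0.0
wrist fix 3411 [484.  59.] [206.  96.] 0.7 [0.4971 0.0566 0.0143]
wrist blocktop 734 [450.  59.] [72. 49.] 1.9 [0.4431 0.0629 0.0543]
wrist grip 326 [506.  59.] [30. 18.] 0.0 [0.5046 0.0579 0.1769]
[[0.492, 0.05, 0.149], [0.504, 0.058, 0.182], [0.519, 0.067, 0.188]]
top fix 236 [571.  59.] [87. 33.] 85.9 [0.5723 0.0508 0.0156]
top blocktop 0 [0. 0.] [0. 0.] 0.0 [nan nan nan]
top grip 0 [0. 0.] [0. 0.] 0.0 [nan nan nan]
[nan, nan, nan]
0.45 [349.7, 126.4] [ 0.734 -0.094  0.008]<stdin>:8: RuntimeWarning: Mean of empty slice.
  ret = um.true_divide(
  return np.nanmean(a, axis, out=out, keepdims=keepdims)
```

View pics/top1c.png

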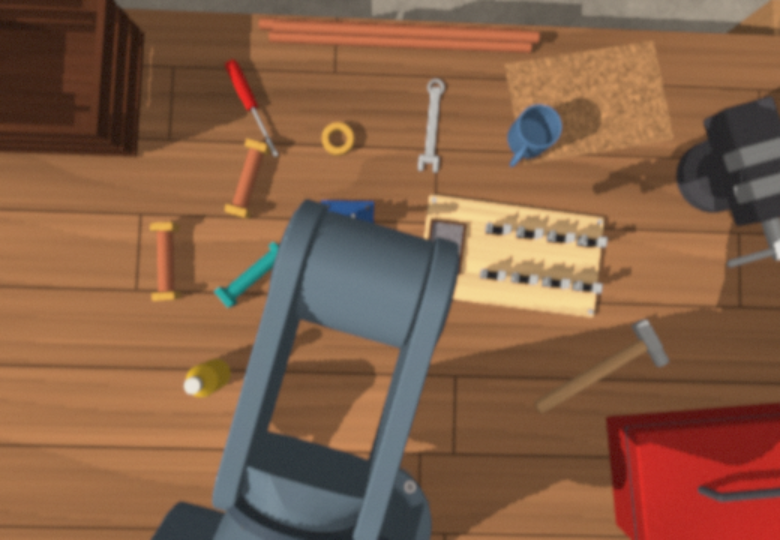

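The top crop shows exactly two copper bars, at (162,262) and (246,178). The long copper tubes at (400,35) aren't bars. The fixture centre is about (0.484, 0.059) with 1° yaw, so the grip should sit near (0.506, 0.059, 0.159), and that matches the red pixels.

```bash
python3 - <<'E'
from h import *
plan([.5065,.059,.24],0.9)
E
```

```text
2.65 [0.4296 0.0074 0.3794] x [0.998 0.068 0.   ] z [ 0. -0. -1.] q [-0.26 -0.25  1.73 -0.    1.66  1.24] F [-0.8 -0.2  0.6] op 1.003 g 0.0
dyaw -3.0 rows 3 rot [ 0. -0.  1.]
[26.7, -15.4, 46.5]
[26.5, -15.9, 46.5]
[26.2, -16.3, 46.5]
```

>>> apply_moves(
  moves=[
    {"jaw":1,"offset":[26.7,-15.4,46.5],"rot":[0,0,1]},
    {"jaw":1,"offset":[26.5,-15.9,46.5],"rot":[0,0,1]},
    {"jaw":1,"offset":[26.2,-16.3,46.5],"rot":[0,0,1]},
    {"jaw":1,"offset":[0,0,0],"rot":[0,0,0]},
    {"jaw":1,"offset":[0,0,0],"rot":[0,0,0]},
  ],
)

```text
time_s: 3.28
eef_pos: [0.5067, 0.0562, 0.2405]
eef_rot: [0.0, 1.0, 0.005, 0.0]
wrist_force: [0.3, 0.0, 0.7]
opening: 0.995
grasp_force: 0.0
```

```bash
python3 - <<'E'
from h import *
st()
rgb,d,W=shot("wrist","w2.png")
hsv=cv2.cvtColor(rgb,cv2.COLOR_RGB2HSV); h,s,v=[hsv[...,i].astype(int) for i in range(3)]; Z=W[...,2]
m=((h<8)|(h>172))&(s>150)&(Z>.09)&(Z<.2); print(m.sum(),np.nanpercentile(W[m],[2,50,98],axis=0).round(3).tolist())
m&=Z>.15;print(np.nanmean(W[m],0))
near=(abs(W[...,0]-.48)<.16)&(abs(W[...,1]-.06)<.08)
f=near&(h>100)&(h<125)&(s>120)&(abs(Z-.015)<.008); r=cv2.minAreaRect((W[f][:,:2]*1000).astype(np.float32)); print(r)
E
```

```text
3.27 [0.5067 0.0562 0.2405] x [1.    0.011 0.   ] z [ 0.    -0.001 -1.   ] q [-0.12  0.03  1.76 -0.    1.36  1.44] F [0.3 0.  0.7] op 0.995 g 0.0
1008 [[0.494, 0.051, 0.144], [0.509, 0.059, 0.176], [0.521, 0.068, 0.188]]
[0.5072166  0.0591869  0.17463573]
((484.44793701171875, 59.0250358581543), (204.8676300048828, 97.1391372680664), 0.7129298448562622)
```

>>> apply_moves(
  moves=[
    {"jaw":1,"offset":[0,-2.8,30],"rot":[0,0,0]},
    {"jaw":1,"offset":[0,0,35],"rot":[0,0,0]},
    {"jaw":1,"offset":[0,0,35],"rot":[0,0,0]},
    {"jaw":0.5,"offset":[0,0,0],"rot":[0,0,0]},
    {"jaw":0.3,"offset":[0,0,0],"rot":[0,0,0]},
  ],
)

```text
time_s: 3.95
eef_pos: [0.5081, 0.0598, 0.1424]
eef_rot: [0.0, 1.0, 0.006, 0.002]
wrist_force: [0.9, -0.3, 0.3]
opening: 0.607
grasp_force: 0.0
```

>>> apply_moves(
  moves=[
    {"jaw":0.0,"offset":[0,0,0],"rot":[0,0,0]},
    {"jaw":0,"offset":[0,0,0],"rot":[0,0,0]},
    {"jaw":0,"offset":[0,0,0],"rot":[0,0,0]},
    {"jaw":0,"offset":[0,0,0],"rot":[0,0,0]},
    {"jaw":0,"offset":[0,0,0],"rot":[0,0,0]},
  ],
)

```text
time_s: 4.58
eef_pos: [0.5078, 0.0604, 0.1418]
eef_rot: [0.0, 1.0, 0.006, 0.001]
wrist_force: [-1.6, -0.0, 6.0]
opening: 0.219
grasp_force: 58.3
```

```bash
python3 - <<'E'
from h import *
st()
# arc about pivot: lean -0.35 -> 1.40 ; current grip angle from measured pose
a=np.linspace(-.35,1.40,16); P=95*np.stack([np.sin(a),np.cos(a)],1); print(np.diff(P,axis=0).round(1).tolist())
E
```

```text
4.58 [0.5078 0.0604 0.1418] x [1.    0.012 0.003] z [ 0.003 -0.    -1.   ] q [-0.11  0.14  1.85 -0.    1.15  1.44] F [-1.6 -0.   6. ] op 0.219 g 58.3
[[10.6, 3.2], [10.9, 1.9], [11.1, 0.6], [11.1, -0.6], [10.9, -1.9], [10.6, -3.2], [10.2, -4.4], [9.6, -5.6], [8.9, -6.6], [8.0, -7.6], [7.1, -8.5], [6.1, -9.3], [4.9, -9.9], [3.8, -10.4], [2.5, -10.8]]
```

>>> apply_moves(
  moves=[
    {"jaw":0,"offset":[10.6,0,-3.2],"rot":[0,0,0]},
    {"jaw":0,"offset":[10.9,0,-1.9],"rot":[0,0,0]},
    {"jaw":0,"offset":[11.1,0,-0.6],"rot":[0,0,0]},
    {"jaw":0,"offset":[11.1,0,0.6],"rot":[0,0,0]},
    {"jaw":0,"offset":[10.9,0,1.9],"rot":[0,0,0]},
  ],
)

```text
time_s: 5.2
eef_pos: [0.5588, 0.061, 0.1424]
eef_rot: [0.0, 1.0, 0.006, -0.003]
wrist_force: [-8.0, -2.9, 2.9]
opening: 0.213
grasp_force: 58.4
```

>>> apply_moves(
  moves=[
    {"jaw":0,"offset":[10.6,0,3.2],"rot":[0,0,0]},
    {"jaw":0,"offset":[10.2,0,4.4],"rot":[0,0,0]},
    {"jaw":0,"offset":[9.6,0,5.6],"rot":[0,0,0]},
    {"jaw":0,"offset":[8.9,0,6.6],"rot":[0,0,0]},
    {"jaw":0,"offset":[8.0,0,7.6],"rot":[0,0,0]},
  ],
)

```text
time_s: 5.82
eef_pos: [0.6091, 0.0617, 0.115]
eef_rot: [-0.0, 1.0, 0.006, -0.0]
wrist_force: [-0.3, -0.2, -0.8]
opening: -0.0
grasp_force: 0.0
```

>>> apply_moves(
  moves=[
    {"jaw":0,"offset":[7.1,0,8.5],"rot":[0,0,0]},
    {"jaw":0,"offset":[6.1,0,9.3],"rot":[0,0,0]},
    {"jaw":0,"offset":[4.9,0,9.9],"rot":[0,0,0]},
    {"jaw":0,"offset":[3.5,0,9.5],"rot":[0,0,0]},
    {"jaw":0,"offset":[2,0,8.5],"rot":[0,0,0]},
  ],
)

```text
time_s: 6.45
eef_pos: [0.6321, 0.062, 0.0691]
eef_rot: [-0.0, 1.0, 0.006, -0.0]
wrist_force: [-0.0, -0.2, -0.6]
opening: 0.001
grasp_force: 0.0
```

```bash
python3 - <<'E'
from h import *
st(); shot("side","s1.png"); a=cv2.imread("pics/s1.png"); cv2.imwrite("pics/s1c.png",cv2.resize(a[120:320,200:460],None,fx=2.5,fy=2.5))
E
```

```text
6.45 [0.6321 0.062  0.0691] x [ 1.     0.012 -0.   ] z [-0.  0. -1.] q [-0.09  0.49  1.56 -0.    1.09  1.47] F [-0.  -0.2 -0.6] op 0.001 g 0.0
```

View pics/s1c.png

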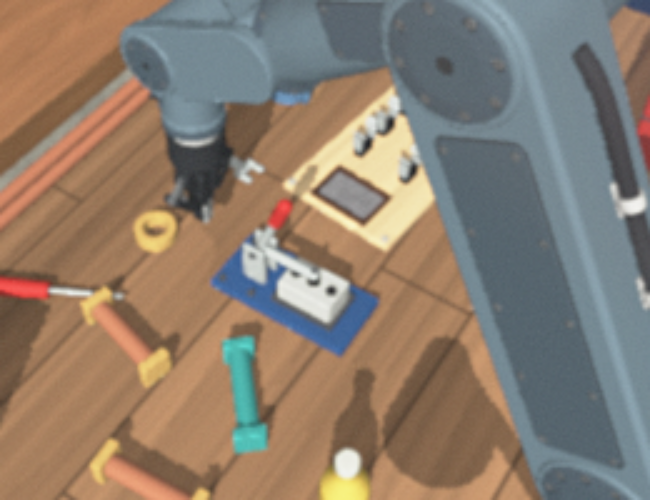

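The side crop shows the clamp back closed, with the handle upright at (275,215) and the block still in its nest. The gripper is shut and empty at (195,190), so the grip slackened partway. I'll regrasp a little deeper and try again.

>>> apply_moves(
  moves=[
    {"jaw":0.5,"offset":[0,0,-50],"rot":[0,0,0]},
    {"jaw":1,"offset":[0,0,-60],"rot":[0,0,0]},
    {"jaw":1,"offset":[-20,0,-60],"rot":[0,0,0]},
    {"jaw":1,"offset":[-52,1,0],"rot":[0,0,0]},
    {"jaw":1,"offset":[-52,1,0],"rot":[0,0,0]},
  ],
)

```text
time_s: 7.12
eef_pos: [0.5075, 0.0584, 0.2402]
eef_rot: [0.0, 1.0, 0.006, 0.001]
wrist_force: [-0.6, -1.1, 0.5]
opening: 0.999
grasp_force: 0.0
```

>>> apply_moves(
  moves=[
    {"jaw":1,"offset":[0,0,0],"rot":[0,0,0]},
    {"jaw":1,"offset":[0,0,0],"rot":[0,0,0]},
    {"jaw":1,"offset":[0,0,30],"rot":[0,0,0]},
    {"jaw":1,"offset":[0,0,40],"rot":[0,0,0]},
    {"jaw":1,"offset":[0,0,33],"rot":[0,0,0]},
  ],
)

```text
time_s: 7.75
eef_pos: [0.5097, 0.0583, 0.1349]
eef_rot: [0.0, 1.0, 0.006, 0.0]
wrist_force: [-0.5, 0.2, 1.0]
opening: 0.999
grasp_force: 0.0
```

>>> apply_moves(
  moves=[
    {"jaw":0.3,"offset":[0,0,0],"rot":[0,0,0]},
    {"jaw":0,"offset":[0,0,0],"rot":[0,0,0]},
    {"jaw":0,"offset":[0,0,0],"rot":[0,0,0]},
    {"jaw":0,"offset":[0,0,0],"rot":[0,0,0]},
    {"jaw":0,"offset":[0,0,0],"rot":[0,0,0]},
  ],
)

```text
time_s: 8.38
eef_pos: [0.5097, 0.0603, 0.1382]
eef_rot: [-0.002, 1.0, 0.006, 0.002]
wrist_force: [-0.1, 8.7, 3.2]
opening: 0.219
grasp_force: 58.5
```

>>> apply_moves(
  moves=[
    {"jaw":0,"offset":[10.6,-2,-2.6],"rot":[0,0,0]},
    {"jaw":0,"offset":[10.9,0,-1.7],"rot":[0,0,0]},
    {"jaw":0,"offset":[11.1,0,-0.6],"rot":[0,0,0]},
    {"jaw":0,"offset":[11.1,0,0.6],"rot":[0,0,0]},
    {"jaw":0,"offset":[0,0,0],"rot":[0,0,0]},
  ],
)

```text
time_s: 9.0
eef_pos: [0.5499, 0.0609, 0.1397]
eef_rot: [0.0, 1.0, 0.006, -0.003]
wrist_force: [-7.7, -0.3, 0.5]
opening: 0.219
grasp_force: 46.4
```

>>> apply_moves(
  moves=[
    {"jaw":0,"offset":[10.9,0,1.9],"rot":[0,0,0]},
    {"jaw":0,"offset":[10.6,0,3.2],"rot":[0,0,0]},
    {"jaw":0,"offset":[5.2,0,2.1],"rot":[0,0,0]},
    {"jaw":0,"offset":[5.0,0,2.3],"rot":[0,0,0]},
    {"jaw":0,"offset":[0,0,0],"rot":[0,0,0]},
  ],
)

```text
time_s: 9.62
eef_pos: [0.5839, 0.0614, 0.1308]
eef_rot: [-0.0, 1.0, 0.006, -0.0]
wrist_force: [-0.6, -0.3, 0.3]
opening: 0.001
grasp_force: 0.0
```

>>> apply_moves(
  moves=[
    {"jaw":0.5,"offset":[0,0,-50],"rot":[0,0,0]},
    {"jaw":1,"offset":[0,0,-57],"rot":[0,0,0]},
    {"jaw":1,"offset":[-40,0,0],"rot":[0,0,0]},
    {"jaw":1,"offset":[-38,1.5,0],"rot":[0,0,0]},
    {"jaw":1,"offset":[0,0,0],"rot":[0,0,0]},
  ],
)

```text
time_s: 10.25
eef_pos: [0.5037, 0.0593, 0.2381]
eef_rot: [-0.0, 1.0, 0.006, -0.0]
wrist_force: [0.2, 0.0, 0.2]
opening: 0.998
grasp_force: 0.0
```

```bash
python3 - <<'E'
from h import *
st()
rgb,d,W=shot("wrist","w3.png")
hsv=cv2.cvtColor(rgb,cv2.COLOR_RGB2HSV); h,s,v=[hsv[...,i].astype(int) for i in range(3)]; Z=W[...,2]
m=((h<8)|(h>172))&(s>150)&(Z>.09)&(Z<.2); print(m.sum(),np.nanpercentile(W[m],[2,50,98],axis=0).round(3).tolist())
for lo in (.14,.15,.16,.17,.18):
    k=m&(abs(Z-lo-.005)<.005); print(lo,k.sum(),np.nanpercentile(W[k][:,:2],[5,50,95],axis=0).round(4).tolist())
E
```

```text
10.25 [0.5037 0.0593 0.2381] x [ 1.     0.012 -0.001] z [-0.001  0.    -1.   ] q [-0.12  0.02  1.77  0.    1.35  1.44] F [0.2 0.  0.2] op 0.998 g 0.0
1031 [[0.494, 0.051, 0.144], [0.509, 0.059, 0.176], [0.521, 0.068, 0.187]]
0.14 95 [[0.5167, 0.052], [0.5202, 0.0597], [0.522, 0.0669]]
0.15 149 [[0.5129, 0.0513], [0.5166, 0.0597], [0.5192, 0.0672]]
0.16 161 [[0.5087, 0.0514], [0.5129, 0.0588], [0.5155, 0.067]]
0.17 189 [[0.5055, 0.0517], [0.5093, 0.0595], [0.512, 0.0673]]
0.18 437 [[0.4939, 0.0519], [0.5016, 0.0593], [0.5076, 0.0669]]
```

View pics/w3.png

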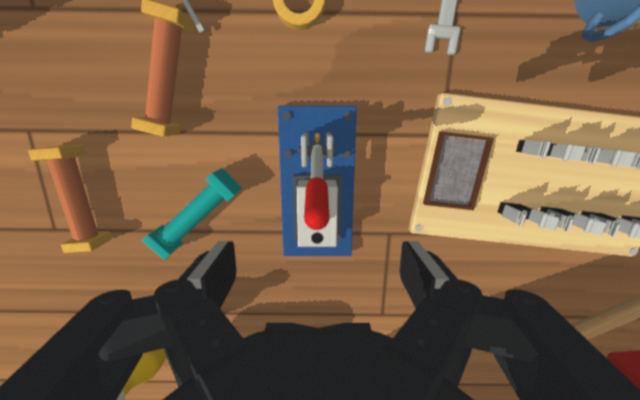

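The wrist view shows the clamp closed with the red sleeve at (316,203) between the open fingers. I'll regrasp and lead it more slowly, checking the grip after each call.

>>> apply_moves(
  moves=[
    {"jaw":1,"offset":[3.3,0,30],"rot":[0,0,0]},
    {"jaw":1,"offset":[0,0,40],"rot":[0,0,0]},
    {"jaw":1,"offset":[0,0,33],"rot":[0,0,0]},
    {"jaw":0.3,"offset":[0,0,0],"rot":[0,0,0]},
    {"jaw":0,"offset":[0,0,0],"rot":[0,0,0]},
  ],
)

```text
time_s: 10.92
eef_pos: [0.5104, 0.0589, 0.1362]
eef_rot: [0.0, 1.0, 0.006, 0.001]
wrist_force: [0.6, 0.0, 1.0]
opening: 0.601
grasp_force: 0.0
```

>>> apply_moves(
  moves=[
    {"jaw":0,"offset":[0,0,0],"rot":[0,0,0]},
    {"jaw":0,"offset":[0,0,0],"rot":[0,0,0]},
    {"jaw":0,"offset":[0,0,0],"rot":[0,0,0]},
    {"jaw":0,"offset":[0,0,0],"rot":[0,0,0]},
    {"jaw":0,"offset":[0,0,0],"rot":[0,0,0]},
  ],
)

```text
time_s: 11.55
eef_pos: [0.5103, 0.0604, 0.1369]
eef_rot: [-0.001, 1.0, 0.006, 0.002]
wrist_force: [0.5, 6.0, 3.9]
opening: 0.218
grasp_force: 58.4
```

>>> apply_moves(
  moves=[
    {"jaw":0,"offset":[5.3,0,-1.7],"rot":[0,0,0]},
    {"jaw":0,"offset":[5.3,0,-1.4],"rot":[0,0,0]},
    {"jaw":0,"offset":[5.4,0,-1.1],"rot":[0,0,0]},
    {"jaw":0,"offset":[5.5,0,-0.8],"rot":[0,0,0]},
    {"jaw":0,"offset":[0,0,0],"rot":[0,0,0]},
  ],
)

```text
time_s: 12.18
eef_pos: [0.5279, 0.0606, 0.1394]
eef_rot: [-0.001, 1.0, 0.006, -0.003]
wrist_force: [-8.2, 4.2, 0.4]
opening: 0.216
grasp_force: 59.4
```

>>> apply_moves(
  moves=[
    {"jaw":0,"offset":[5.5,0,-0.5],"rot":[0,0,0]},
    {"jaw":0,"offset":[5.5,0,-0.2],"rot":[0,0,0]},
    {"jaw":0,"offset":[5.5,0,0.2],"rot":[0,0,0]},
    {"jaw":0,"offset":[5.5,0,0.5],"rot":[0,0,0]},
    {"jaw":0,"offset":[0,0,0],"rot":[0,0,0]},
  ],
)

```text
time_s: 12.8
eef_pos: [0.5494, 0.061, 0.1388]
eef_rot: [-0.001, 1.0, 0.007, -0.004]
wrist_force: [-8.8, 3.8, -2.2]
opening: 0.213
grasp_force: 60.1
```

```bash
python3 - <<'E'
from h import *
st()
rgb,d,W=shot("wrist","w4.png")
hsv=cv2.cvtColor(rgb,cv2.COLOR_RGB2HSV); h,s,v=[hsv[...,i].astype(int) for i in range(3)]; Z=W[...,2]
m=((h<8)|(h>172))&(s>150)&(Z>.09)&(Z<.2); print(m.sum(),np.nanpercentile(W[m],[2,50,98],axis=0).round(3).tolist())
for lo in (.11,.12,.13,.14,.15,.16,.17,.18):
    k=m&(abs(Z-lo-.005)<.005)
    if k.sum(): print(lo,k.sum(),np.nanpercentile(W[k][:,:2],[5,50,95],axis=0).round(4).tolist())
E
```

```text
12.8 [0.5494 0.061  0.1388] x [ 1.     0.013 -0.008] z [-0.008  0.002 -1.   ] q [-0.1   0.24  1.74  0.    1.17  1.45] F [-8.8  3.8 -2.2] op 0.213 g 60.1
2737 [[0.542, 0.051, 0.146], [0.546, 0.06, 0.178], [0.548, 0.068, 0.193]]
0.14 171 [[0.5432, 0.0517], [0.5472, 0.0597], [0.5484, 0.068]]
0.15 349 [[0.5432, 0.0516], [0.547, 0.0601], [0.5483, 0.0678]]
0.16 434 [[0.5432, 0.0517], [0.5469, 0.0596], [0.5483, 0.0678]]
0.17 548 [[0.5427, 0.0516], [0.5469, 0.0596], [0.5482, 0.068]]
0.18 883 [[0.5421, 0.0519], [0.5462, 0.06], [0.548, 0.0677]]
```

View pics/w4.png

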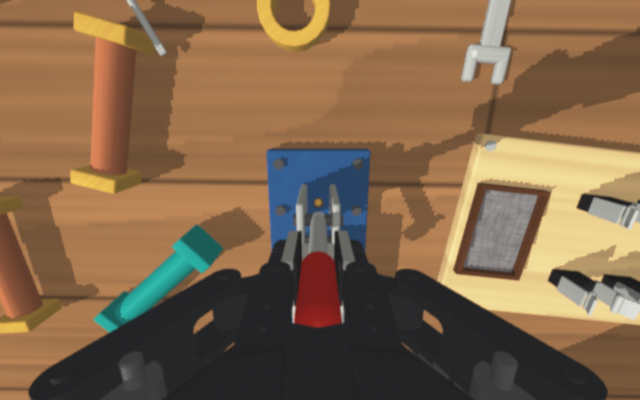

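The picture shows the sleeve upright at (318,290) and about 11 mm off the pad centre, so it's creeping out of the pinch. I'll change method: hold the fingers about 12 mm apart behind the sleeve as a notch, push it past dead centre, and let the spring open it.

>>> apply_moves(
  moves=[
    {"jaw":1,"offset":[0,0,0],"rot":[0,0,0]},
    {"jaw":1,"offset":[0,0,0],"rot":[0,0,0]},
    {"jaw":1,"offset":[0,0,0],"rot":[0,0,0]},
    {"jaw":1,"offset":[0,0,-55],"rot":[0,0,0]},
    {"jaw":1,"offset":[0,0,-60],"rot":[0,0,0]},
  ],
)

```text
time_s: 13.48
eef_pos: [0.552, 0.0594, 0.2557]
eef_rot: [-0.0, 1.0, 0.006, -0.001]
wrist_force: [1.7, 0.6, -0.1]
opening: 0.996
grasp_force: 0.0
```

>>> apply_moves(
  moves=[
    {"jaw":0.14,"offset":[-45,0,0],"rot":[0,0,0]},
    {"jaw":0.14,"offset":[-42,0,0],"rot":[0,0,0]},
    {"jaw":0.14,"offset":[0,0,0],"rot":[0,0,0]},
    {"jaw":0.14,"offset":[0,0,0],"rot":[0,0,0]},
    {"jaw":0.14,"offset":[0,0,0],"rot":[0,0,0]},
  ],
)

```text
time_s: 14.1
eef_pos: [0.4665, 0.0583, 0.2552]
eef_rot: [0.0, 1.0, 0.006, 0.0]
wrist_force: [0.4, 0.0, -0.7]
opening: 0.141
grasp_force: 0.0
```

```bash
python3 - <<'E'
from h import *
plan([.462,.0595,.135],0.7)
E
```

```text
14.1 [0.4665 0.0583 0.2552] x [1.    0.012 0.001] z [ 0.001 -0.    -1.   ] q [-0.13 -0.08  1.83  0.    1.39  1.43] F [ 0.4  0.  -0.7] op 0.141 g 0.0
dyaw 0.0 rows 3 rot [ 0. -0. -0.]
[-1.5, -0.4, 40.1]
[-1.5, -0.4, 40.1]
[-1.5, -0.4, 40.1]
```

>>> apply_moves(
  moves=[
    {"jaw":0.14,"offset":[-4,-1.2,40],"rot":[0,0,0]},
    {"jaw":0.14,"offset":[-1,0,40],"rot":[0,0,0]},
    {"jaw":0.14,"offset":[0,0,40],"rot":[0,0,0]},
    {"jaw":0.14,"offset":[0,0,0],"rot":[0,0,0]},
    {"jaw":0.14,"offset":[6,0,0],"rot":[0,0,0]},
  ],
)

```text
time_s: 14.72
eef_pos: [0.4678, 0.0596, 0.1361]
eef_rot: [0.0, 1.0, 0.006, 0.001]
wrist_force: [-0.3, 0.6, 0.1]
opening: 0.141
grasp_force: 0.0
```

>>> apply_moves(
  moves=[
    {"jaw":0.14,"offset":[12,0,0],"rot":[0,0,0]},
    {"jaw":0.14,"offset":[12,0,0],"rot":[0,0,0]},
    {"jaw":0.14,"offset":[12,0,0],"rot":[0,0,0]},
    {"jaw":0.14,"offset":[12,0,0],"rot":[0,0,0]},
    {"jaw":0.14,"offset":[10,0,0],"rot":[0,0,0]},
  ],
)

```text
time_s: 15.35
eef_pos: [0.5249, 0.0606, 0.1358]
eef_rot: [-0.0, 1.0, 0.006, -0.001]
wrist_force: [-7.0, 0.7, 4.7]
opening: 0.137
grasp_force: 4.8
```

>>> apply_moves(
  moves=[
    {"jaw":0.14,"offset":[10,0,0],"rot":[0,0,0]},
    {"jaw":0.14,"offset":[10,0,0],"rot":[0,0,0]},
    {"jaw":0.14,"offset":[10,0,0],"rot":[0,0,0]},
    {"jaw":0.14,"offset":[10,0,0],"rot":[0,0,0]},
    {"jaw":0.14,"offset":[5,0,0],"rot":[0,0,0]},
  ],
)

```text
time_s: 15.98
eef_pos: [0.5717, 0.0607, 0.1361]
eef_rot: [0.0, 1.0, 0.006, 0.002]
wrist_force: [0.4, -0.3, 0.5]
opening: 0.138
grasp_force: 0.0
```

>>> apply_moves(
  moves=[
    {"jaw":0.14,"offset":[0,0,0],"rot":[0,0,0]},
    {"jaw":0.14,"offset":[0,0,0],"rot":[0,0,0]},
    {"jaw":0.14,"offset":[0,0,-50],"rot":[0,0,0]},
    {"jaw":0.14,"offset":[0,0,-60],"rot":[0,0,0]},
    {"jaw":1,"offset":[0,0,-60],"rot":[0,0,0]},
  ],
)

```text
time_s: 16.6
eef_pos: [0.569, 0.061, 0.3067]
eef_rot: [-0.0, 1.0, 0.006, -0.0]
wrist_force: [1.6, 0.5, -0.1]
opening: 0.34
grasp_force: 0.0
```

```bash
python3 - <<'E'
from h import *
st()
for c in ("wrist","side","wrist"):
    rgb,d,W=shot(c,c+"_a.png")
    hsv=cv2.cvtColor(rgb,cv2.COLOR_RGB2HSV); h,s,v=[hsv[...,i].astype(int) for i in range(3)]; Z=W[...,2]
    m=((h<8)|(h>172))&(s>150)&(Z>.05)&(Z<.25)&(abs(W[...,0]-.55)<.15)&(abs(W[...,1]-.06)<.06); print(c,m.sum(),np.nanpercentile(W[m],[2,50,98],axis=0).round(3).tolist() if m.any() else 0)
E
```

```text
16.6 [0.569  0.061  0.3067] x [ 1.     0.012 -0.   ] z [-0.  0. -1.] q [-0.1   0.12  1.52  0.    1.5   1.46] F [ 1.6  0.5 -0.1] op 0.34 g 0.0
wrist 686 [[0.607, 0.052, 0.086], [0.633, 0.061, 0.094], [0.659, 0.07, 0.099]]
side 82 [[0.61, 0.057, 0.084], [0.633, 0.069, 0.093], [0.658, 0.075, 0.1]]
wrist 647 [[0.607, 0.052, 0.086], [0.634, 0.061, 0.094], [0.658, 0.07, 0.098]]
```

The clamp is now open: the grip measures (0.633, 0.061, 0.087), which is where it should be. Next is the block.

>>> apply_moves(
  moves=[
    {"jaw":1,"offset":[-50,1,0],"rot":[0,0,0]},
    {"jaw":1,"offset":[-55,0.5,0],"rot":[0,0,0]},
    {"jaw":1,"offset":[-20,0,30],"rot":[0,0,0]},
    {"jaw":1,"offset":[0,0,30],"rot":[0,0,0]},
    {"jaw":1,"offset":[0,0,0],"rot":[0,0,0]},
  ],
)

```text
time_s: 17.38
eef_pos: [0.442, 0.0582, 0.2419]
eef_rot: [-0.0, 1.0, 0.006, -0.003]
wrist_force: [-0.2, 0.2, -0.0]
opening: 1.003
grasp_force: 0.0
```

```bash
python3 - <<'E'
from h import *
rgb,d,W=shot("wrist","w5.png"); Z=W[...,2]
hsv=cv2.cvtColor(rgb,cv2.COLOR_RGB2HSV); h,s,v=[hsv[...,i].astype(int) for i in range(3)]
near=(abs(W[...,0]-.455)<.06)&(abs(W[...,1]-.06)<.045)
m=near&(abs(Z-.055)<.006); p=W[m]; print(len(p),p.mean(0),cv2.minAreaRect((p[:,:2]*1000).astype(np.float32)))
plan([.4545,.0587,.11],0.9)
E
```

```text
2723 [0.45518075 0.05874835 0.05441609] ((453.64532470703125, 59.026641845703125), (79.75117492675781, 49.92751693725586), 1.7570326328277588)
17.43 [0.4434 0.0581 0.2437] x [ 1.     0.012 -0.003] z [-0.003  0.    -1.   ] q [-0.14 -0.13  1.9   0.    1.38  1.42] F [-0.1  0.5  0.6] op 1.002 g 0.0
dyaw 0.2 rows 3 rot [-0.   0.1 -0.1]
[3.8, -0.1, 44.6]
[3.8, -0.2, 44.6]
[3.7, -0.2, 44.6]
```

>>> apply_moves(
  moves=[
    {"jaw":1,"offset":[5,0,45],"rot":[0,0,0]},
    {"jaw":1,"offset":[5,-0.5,50],"rot":[0,0,0]},
    {"jaw":1,"offset":[0,0,50],"rot":[0,0,0]},
    {"jaw":1,"offset":[0,0,40],"rot":[0,0,0]},
    {"jaw":1,"offset":[0,0,0],"rot":[0,0,0]},
  ],
)

```text
time_s: 18.05
eef_pos: [0.4528, 0.0588, 0.0581]
eef_rot: [-0.0, 1.0, 0.006, -0.003]
wrist_force: [0.2, -0.1, -0.1]
opening: 1.0
grasp_force: 0.0
```

```bash
python3 - <<'E'
from h import *
plan([.454,.059,.022],0.9)
E
```

```text
18.05 [0.4528 0.0588 0.0581] x [ 1.     0.012 -0.006] z [-0.006  0.001 -1.   ] q [-0.13  0.17  2.02  0.    0.96  1.43] F [ 0.2 -0.1 -0.1] op 1.0 g 0.0
dyaw 0.2 rows 1 rot [-0.1  0.3 -0.2]
[1.5, -0.2, 36.1]
```

>>> apply_moves(
  moves=[
    {"jaw":1,"offset":[1.3,0,18],"rot":[0,0.3,0]},
    {"jaw":1,"offset":[0,0,18],"rot":[0,0,0]},
    {"jaw":1,"offset":[0,0,0],"rot":[0,0,0]},
    {"jaw":0.4,"offset":[0,0,0],"rot":[0,0,0]},
    {"jaw":0.2,"offset":[0,0,0],"rot":[0,0,0]},
  ],
)

```text
time_s: 18.68
eef_pos: [0.4572, 0.0586, 0.0254]
eef_rot: [-0.0, 1.0, 0.006, 0.004]
wrist_force: [-0.1, 18.7, 13.4]
opening: 0.604
grasp_force: 9.3
```

>>> apply_moves(
  moves=[
    {"jaw":0,"offset":[0,0,0],"rot":[0,0,0]},
    {"jaw":0,"offset":[0,0,0],"rot":[0,0,0]},
    {"jaw":0,"offset":[0,0,0],"rot":[0,0,0]},
    {"jaw":0,"offset":[0,0,-10],"rot":[0,0,0]},
    {"jaw":0,"offset":[0,0,-10],"rot":[0,0,0]},
  ],
)

```text
time_s: 19.3
eef_pos: [0.4554, 0.0586, 0.0444]
eef_rot: [-0.0, 1.0, 0.006, 0.002]
wrist_force: [-0.0, -0.5, -4.9]
opening: 0.57
grasp_force: 63.4
```

>>> apply_moves(
  moves=[
    {"jaw":0,"offset":[0,0,-25],"rot":[0,0,0]},
    {"jaw":0,"offset":[0,0,-30],"rot":[0,0,0]},
    {"jaw":0,"offset":[0,0,-30],"rot":[0,0,0]},
    {"jaw":0,"offset":[0,0,-20],"rot":[0,0,0]},
    {"jaw":0,"offset":[0,0,0],"rot":[0,0,0]},
  ],
)

```text
time_s: 19.92
eef_pos: [0.4564, 0.0584, 0.1508]
eef_rot: [0.0, 1.0, 0.006, 0.005]
wrist_force: [-0.3, 0.1, -4.2]
opening: 0.575
grasp_force: 63.8
```

```bash
python3 - <<'E'
from h import *
plan([.508,-.125,.15],-5.6,maxmm=22)
E
```

```text
19.93 [0.4564 0.0584 0.1508] x [1.    0.012 0.009] z [ 0.009 -0.    -1.   ] q [-0.13  0.01  1.97  0.    1.16  1.43] F [-0.3  0.1 -4.2] op 0.575 g 63.8
dyaw -6.3 rows 9 rot [ 0.  -0.1  0.7]
[5.5, 20.4, 0.1]
[5.7, 20.4, 0.1]
[6.0, 20.3, 0.1]
[6.2, 20.2, 0.1]
[6.5, 20.2, 0.1]
[6.7, 20.1, 0.1]
[7.0, 20.0, 0.1]
[7.2, 19.9, 0.1]
[7.5, 19.8, 0.1]
```

```bash
python3 - <<'E'
from h import *
rgb,d,W=shot("wrist","w6.png"); Z=W[...,2]
hsv=cv2.cvtColor(rgb,cv2.COLOR_RGB2HSV); h,s,v=[hsv[...,i].astype(int) for i in range(3)]
near=(abs(W[...,0]-.508)<.065)&(abs(W[...,1]+.124)<.05)
m=near&(s<70)&(abs(Z-.015)<.006); p=W[m]; print(len(p),p.mean(0),cv2.minAreaRect((p[:,:2]*1000).astype(np.float32)))
m=near&(abs(Z-.023)<.004)&(v<130); p=W[m]; print(len(p),cv2.minAreaRect((p[:,:2]*1000).astype(np.float32)))
rgb,d,W=shot("side","s2.png"); Z=W[...,2]
near=(abs(W[...,0]-.508)<.065)&(abs(W[...,1]+.124)<.05)
m=near&(abs(Z-.02)<.008)&(cv2.cvtColor(rgb,cv2.COLOR_RGB2GRAY)<140); p=W[m]; print(len(p),cv2.minAreaRect((p[:,:2]*1000).astype(np.float32)))
E
```

```text
4996 [ 0.50850995 -0.12729117  0.01535369] ((507.02301025390625, -125.9896240234375), (58.27377700805664, 87.97897338867188), 84.04344940185547)
2206 ((507.4344482421875, -125.0615463256836), (70.3479995727539, 97.60462188720703), 83.93598937988281)
225 ((500.5994873046875, -124.61949157714844), (78.28330993652344, 82.1839828491211), 82.86105346679688)
```

>>> apply_moves(
  moves=[
    {"jaw":0,"offset":[6,20,0],"rot":[0,0,0.7]},
    {"jaw":0,"offset":[6,20,0],"rot":[0,0,0.7]},
    {"jaw":0,"offset":[6,20,0],"rot":[0,0,0.7]},
    {"jaw":0,"offset":[6,20,0],"rot":[0,0,0.7]},
    {"jaw":0,"offset":[6,20,0],"rot":[0,0,0.7]},
  ],
)

```text
time_s: 20.65
eef_pos: [0.483, -0.0421, 0.1474]
eef_rot: [-0.001, 1.0, -0.025, 0.001]
wrist_force: [-0.0, -0.1, -4.3]
opening: 0.572
grasp_force: 63.6
```

>>> apply_moves(
  moves=[
    {"jaw":0,"offset":[7,20,0],"rot":[0,0,0.7]},
    {"jaw":0,"offset":[7,20,0],"rot":[0,0,0.7]},
    {"jaw":0,"offset":[7,20,0],"rot":[0,0,0.7]},
    {"jaw":0,"offset":[7,20,0],"rot":[0,0,0.7]},
    {"jaw":0,"offset":[0,0,0],"rot":[0,0,0]},
  ],
)

```text
time_s: 21.28
eef_pos: [0.5071, -0.1254, 0.1493]
eef_rot: [0.0, 0.999, -0.05, 0.003]
wrist_force: [0.2, -0.2, -4.4]
opening: 0.573
grasp_force: 63.8
```

```bash
python3 - <<'E'
from h import *
rgb,d,W=shot("wrist","w7.png"); Z=W[...,2]
m=(abs(Z-.05)<.06)&(abs(W[...,0]-.5)<.06)&(abs(W[...,1]+.125)<.04); p=W[m]; print(len(p),np.percentile(p,[1,50,99],axis=0).round(3).tolist())
plan([.510,-.125,.06],-5.6)
E
```

```text
3314 [[0.517, -0.164, 0.012], [0.54, -0.128, 0.015], [0.56, -0.087, 0.023]]
21.32 [ 0.5066 -0.1243  0.1491] x [ 0.995 -0.099  0.005] z [ 0.005  0.    -1.   ] q [-0.47  0.15  1.82  0.    1.17  1.2 ] F [ 0.6  0.7 -3.9] op 0.574 g 63.8
dyaw 0.1 rows 2 rot [-0.  -0.1 -0.1]
[1.5, 0.2, 44.6]
[1.6, 0.2, 44.6]
```

>>> apply_moves(
  moves=[
    {"jaw":0,"offset":[2.5,0.8,30],"rot":[0,-0.3,0]},
    {"jaw":0,"offset":[0,0,30],"rot":[0,0,0]},
    {"jaw":0,"offset":[0,0,25],"rot":[0,0,0]},
    {"jaw":0,"offset":[0,0,15],"rot":[0,0,0]},
    {"jaw":0,"offset":[0,0,0],"rot":[0,0,0]},
  ],
)

```text
time_s: 21.95
eef_pos: [0.5083, -0.1238, 0.0483]
eef_rot: [-0.001, 0.999, -0.049, -0.001]
wrist_force: [0.5, 0.2, -4.7]
opening: 0.577
grasp_force: 63.6
```

```bash
python3 - <<'E'
from h import *
plan([.509,-.1255,.027],-6)
E
```

```text
21.95 [ 0.5083 -0.1238  0.0483] x [ 0.995 -0.098 -0.002] z [-0.002  0.002 -1.   ] q [-0.47  0.32  1.86  0.    0.97  1.2 ] F [ 0.5  0.2 -4.7] op 0.577 g 63.6
dyaw -0.4 rows 1 rot [-0.1  0.1  0.4]
[0.9, 1.7, 21.3]
```

>>> apply_moves(
  moves=[
    {"jaw":0,"offset":[0.8,1.5,5],"rot":[0,0,0.3]},
    {"jaw":0,"offset":[0,0,6],"rot":[0,0,0]},
    {"jaw":0,"offset":[0,0,5],"rot":[0,0,0]},
    {"jaw":0,"offset":[0,0,4],"rot":[0,0,0]},
    {"jaw":0,"offset":[0,0,0],"rot":[0,0,0]},
  ],
)

```text
time_s: 22.58
eef_pos: [0.5095, -0.1259, 0.0289]
eef_rot: [-0.0, 0.999, -0.052, -0.0]
wrist_force: [-0.2, 0.3, -4.5]
opening: 0.569
grasp_force: 63.7
```

>>> apply_moves(
  moves=[
    {"jaw":0.8,"offset":[0,0,2],"rot":[0,0,0]},
    {"jaw":1,"offset":[0,0,0],"rot":[0,0,0]},
    {"jaw":1,"offset":[0,0,0],"rot":[0,0,0]},
    {"jaw":1,"offset":[0,0,0],"rot":[0,0,0]},
    {"jaw":1,"offset":[0,0,-20],"rot":[0,0,0]},
  ],
)

```text
time_s: 23.2
eef_pos: [0.5085, -0.1254, 0.0462]
eef_rot: [-0.001, 0.999, -0.052, -0.002]
wrist_force: [-0.8, 0.2, 0.1]
opening: 1.0
grasp_force: 0.0
```

>>> apply_moves(
  moves=[
    {"jaw":1,"offset":[0,0,-50],"rot":[0,0,0]},
    {"jaw":1,"offset":[0,0,-60],"rot":[0,0,0]},
    {"jaw":1,"offset":[0,0,-60],"rot":[0,0,0]},
    {"jaw":1,"offset":[-40,0,0],"rot":[0,0,0]},
    {"jaw":1,"offset":[-40,0,0],"rot":[0,0,0]},
  ],
)

```text
time_s: 23.82
eef_pos: [0.4298, -0.118, 0.2183]
eef_rot: [0.0, 0.999, -0.051, 0.001]
wrist_force: [-0.2, -0.5, 0.9]
opening: 1.007
grasp_force: 0.0
```

```bash
python3 - <<'E'
from h import *
st()
rgb,d,W=shot("wrist","w8.png"); Z=W[...,2]
near=(abs(W[...,0]-.508)<.065)&(abs(W[...,1]+.124)<.05)
m=near&(abs(Z-.055)<.008); p=W[m]; print(len(p),np.percentile(p[:,2],[2,50,98]).round(4),cv2.minAreaRect((p[:,:2]*1000).astype(np.float32)))
a=cv2.imread("pics/w8.png"); cv2.imwrite("pics/w8c.png",a[:300])
# clip lips
m=(abs(W[...,0]-.49)<.08)&(W[...,1]<-.17)&(W[...,1]>-.43)&(Z>.058)&(Z<.08)
n,l,s_,c=cv2.connectedComponentsWithStats(m.astype(np.uint8))
for i in range(1,n):
    if s_[i,4]>15: print("clip",s_[i,4],np.nanmean(W[l==i],0).round(4))
E
```

```text
23.82 [ 0.4298 -0.118   0.2183] x [ 0.995 -0.103  0.002] z [ 0.002 -0.001 -1.   ] q [-0.54 -0.11  1.93  0.    1.32  1.14] F [-0.2 -0.5  0.9] op 1.007 g 0.0
3715 [0.0527 0.0543 0.0559] ((506.40472412109375, -126.74574279785156), (50.05705642700195, 79.01742553710938), 84.09646606445312)
clip 193 [ 0.5417 -0.1987  0.0652]
clip 301 [ 0.5387 -0.2307  0.065 ]
clip 163 [ 0.5356 -0.2562  0.0652]
clip 346 [ 0.5329 -0.2881  0.0649]
clip 149 [ 0.5295 -0.3137  0.0644]
clip 382 [ 0.5271 -0.3457  0.0648]
clip 156 [ 0.5238 -0.3708  0.0643]
clip 428 [ 0.5212 -0.4033  0.0646]
clip 150 [ 0.4588 -0.1904  0.0652]
clip 234 [ 0.4555 -0.222   0.0649]
clip 126 [ 0.4533 -0.2478  0.065 ]
clip 267 [ 0.4497 -0.2796  0.0649]
clip 114 [ 0.4474 -0.3056  0.0645]
clip 302 [ 0.4439 -0.3373  0.0648]
clip 119 [ 0.4417 -0.3624  0.0645]
clip 339 [ 0.438  -0.3948  0.0647]
```

View pics/w8c.png

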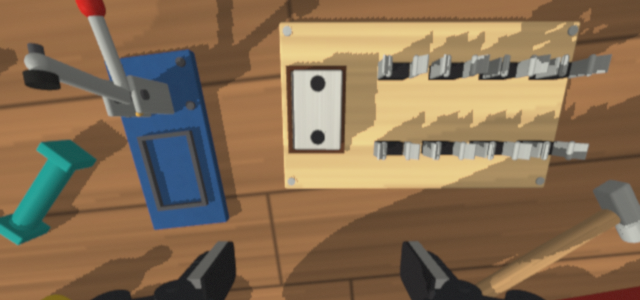

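The wrist crop shows the block flat in the pocket at (317,110), top at z = 0.054 and centred. The clamp is open with its arm raised at (80,80). I'll close the clamp by pushing the raised arm towards −x with shut fingers until the spring takes it past centre.

```bash
python3 - <<'E'
from h import *
rgb,d,W=shot("wrist"); Z=W[...,2]
m=(abs(W[...,0]-.545)<.05)&(abs(W[...,1]-.06)<.03)&(Z>.1)
p=W[m]; print(len(p),np.nanpercentile(p,[2,50,98],axis=0).round(3).tolist())
plan([.588,.060,.29],0.9,maxmm=50)
E
```

```text
2350 [[0.538, 0.051, 0.103], [0.547, 0.055, 0.152], [0.565, 0.065, 0.164]]
23.93 [ 0.4274 -0.1169  0.2169] x [ 0.995 -0.103 -0.002] z [-0.001  0.001 -1.   ] q [-0.54 -0.11  1.94  0.    1.32  1.14] F [ 0.4 -1.1  0. ] op 0.998 g 0.0
dyaw 6.8 rows 5 rot [-0.   0.  -1.4]
[28.3, -38.5, -14.6]
[29.2, -37.8, -14.6]
[30.1, -37.1, -14.6]
[31.0, -36.4, -14.6]
[31.8, -35.7, -14.6]
```

>>> apply_moves(
  moves=[
    {"jaw":0.5,"offset":[28,-38,-25],"rot":[0,0,-1.4]},
    {"jaw":0,"offset":[29,-38,-20],"rot":[0,0,-1.4]},
    {"jaw":0,"offset":[30,-37,-15],"rot":[0,0,-1.4]},
    {"jaw":0,"offset":[31,-36,-10],"rot":[0,0,-1.4]},
    {"jaw":0,"offset":[34,-36,0],"rot":[0,0,-1.4]},
  ],
)

```text
time_s: 24.55
eef_pos: [0.5943, 0.0601, 0.2887]
eef_rot: [-0.0, 1.0, 0.01, 0.002]
wrist_force: [0.2, -0.7, -0.0]
opening: -0.001
grasp_force: 0.0
```

>>> apply_moves(
  moves=[
    {"jaw":0,"offset":[0,0,0],"rot":[0,0,0]},
    {"jaw":0,"offset":[0,0,0],"rot":[0,0,0]},
    {"jaw":0,"offset":[0,0,40],"rot":[0,0,0]},
    {"jaw":0,"offset":[0,0,40],"rot":[0,0,0]},
    {"jaw":0,"offset":[0,0,0],"rot":[0,0,0]},
  ],
)

```text
time_s: 25.18
eef_pos: [0.5893, 0.0579, 0.2041]
eef_rot: [-0.001, 1.0, 0.009, -0.004]
wrist_force: [-0.6, -0.2, 0.5]
opening: -0.004
grasp_force: 0.0
```

```bash
python3 - <<'E'
from h import *
plan([.590,.060,.127],0.9)
E
```

```text
25.18 [0.5893 0.0579 0.2041] x [ 1.     0.017 -0.007] z [-0.007  0.001 -1.   ] q [-0.1   0.25  1.58  0.    1.32  1.45] F [-0.6 -0.2  0.5] op -0.004 g 0.0
dyaw -0.1 rows 2 rot [-0.   0.2  0. ]
[0.7, -1.0, 38.6]
[0.5, -1.0, 38.6]
```

>>> apply_moves(
  moves=[
    {"jaw":0,"offset":[1,-2,38],"rot":[0,0,0]},
    {"jaw":0,"offset":[0,0,38],"rot":[0,0,0]},
    {"jaw":0,"offset":[0,0,0],"rot":[0,0,0]},
    {"jaw":0,"offset":[-10,0,0],"rot":[0,0,0]},
    {"jaw":0,"offset":[-12,0,0],"rot":[0,0,0]},
  ],
)

```text
time_s: 25.8
eef_pos: [0.5719, 0.0601, 0.1339]
eef_rot: [-0.0, 1.0, 0.009, 0.002]
wrist_force: [0.5, -0.6, 0.8]
opening: 0.004
grasp_force: 0.5
```

>>> apply_moves(
  moves=[
    {"jaw":0,"offset":[-12,0,0],"rot":[0,0,0]},
    {"jaw":0,"offset":[-12,0,0],"rot":[0,0,0]},
    {"jaw":0,"offset":[-12,0,0],"rot":[0,0,0]},
    {"jaw":0,"offset":[-12,0,0],"rot":[0,0,0]},
    {"jaw":0,"offset":[-12,0,0],"rot":[0,0,0]},
  ],
)

```text
time_s: 26.42
eef_pos: [0.5127, 0.059, 0.1337]
eef_rot: [0.0, 1.0, 0.009, 0.003]
wrist_force: [3.7, -0.5, 0.4]
opening: 0.0
grasp_force: 1.5
```

>>> apply_moves(
  moves=[
    {"jaw":0,"offset":[-12,0,0],"rot":[0,0,0]},
    {"jaw":0,"offset":[-12,0,0],"rot":[0,0,0]},
    {"jaw":0,"offset":[-12,0,0],"rot":[0,0,0]},
    {"jaw":0,"offset":[-12,0,0],"rot":[0,0,0]},
    {"jaw":0,"offset":[-10,0,0],"rot":[0,0,0]},
  ],
)

```text
time_s: 27.05
eef_pos: [0.4526, 0.0581, 0.1315]
eef_rot: [-0.0, 1.0, 0.009, 0.0]
wrist_force: [0.9, 0.2, -0.7]
opening: -0.0
grasp_force: 0.0
```

>>> apply_moves(
  moves=[
    {"jaw":0,"offset":[-15,0,-30],"rot":[0,0,0]},
    {"jaw":0,"offset":[0,0,-50],"rot":[0,0,0]},
    {"jaw":0.5,"offset":[0,0,-60],"rot":[0,0,0]},
    {"jaw":1,"offset":[0,0,0],"rot":[0,0,0]},
    {"jaw":1,"offset":[0,0,0],"rot":[0,0,0]},
  ],
)

```text
time_s: 27.68
eef_pos: [0.4379, 0.0578, 0.2712]
eef_rot: [-0.0, 1.0, 0.009, 0.0]
wrist_force: [-0.3, 0.6, 0.0]
opening: 0.634
grasp_force: 0.0
```

```bash
python3 - <<'E'
from h import *
st()
rgb,d,W=shot("wrist","w9.png"); Z=W[...,2]
hsv=cv2.cvtColor(rgb,cv2.COLOR_RGB2HSV); h,s,v=[hsv[...,i].astype(int) for i in range(3)]
m=((h<8)|(h>172))&(s>150)&(Z>.05)&(Z<.25)&(abs(W[...,0]-.53)<.15)&(abs(W[...,1]-.06)<.06); print(m.sum(),np.nanpercentile(W[m],[2,50,98],axis=0).round(3).tolist())
cu=lambda b:cv2.minAreaRect((W[b][:,:2]*1000).astype(np.float32))
for n,x,y in(("A",.465,.389),("B",.637,.242)):
    b=(abs(W[...,0]-x)<.1)&(abs(W[...,1]-y)<.07)&(Z>.012)&(Z<.05); b=cv2.morphologyEx(b.astype(np.uint8),cv2.MORPH_OPEN,np.ones((7,7)))>0
    print(n,b.sum(),cu(b) if b.sum()>50 else 0)
E
```

```text
27.68 [0.4379 0.0578 0.2712] x [1.    0.019 0.001] z [ 0.001  0.    -1.   ] q [-0.14 -0.17  1.87  0.    1.43  1.41] F [-0.3  0.6  0. ] op 0.634 g 0.0
762 [[0.486, 0.051, 0.146], [0.5, 0.059, 0.179], [0.516, 0.068, 0.185]]
A 3041 ((464.86846923828125, 386.16229248046875), (139.84268188476562, 41.731876373291016), 4.970993518829346)
B 1564 ((614.2103271484375, 282.5074462890625), (40.48564147949219, 64.08499908447266), 82.90918731689453)
```

The clamp is closed again over the empty nest: the handle top sits slightly further towards −x, as expected with no block under it. Bar A is at (0.465, 0.386) with 5° yaw.

```bash
python3 - <<'E'
from h import *
plan([.445,.384,.20],5,maxmm=45)
E
```

```text
27.73 [0.4374 0.0579 0.2703] x [ 1.     0.019 -0.001] z [-0.001  0.001 -1.   ] q [-0.14 -0.16  1.88  0.    1.43  1.41] F [ 0.5 -0.4 -0.5] op 0.728 g 0.0
dyaw 3.9 rows 8 rot [-0.   0.  -0.5]
[1.7, -40.7, 8.8]
[2.1, -40.7, 8.8]
[2.4, -40.7, 8.8]
[2.8, -40.7, 8.8]
[3.1, -40.7, 8.8]
[3.5, -40.6, 8.8]
[3.8, -40.6, 8.8]
[4.2, -40.6, 8.8]
```

>>> apply_moves(
  moves=[
    {"jaw":1,"offset":[2,-41,5],"rot":[0,0,-0.5]},
    {"jaw":1,"offset":[2,-41,5],"rot":[0,0,-0.5]},
    {"jaw":1,"offset":[2,-41,5],"rot":[0,0,-0.5]},
    {"jaw":1,"offset":[3,-41,10],"rot":[0,0,-0.5]},
    {"jaw":1,"offset":[3,-41,10],"rot":[0,0,-0.5]},
  ],
)

```text
time_s: 28.35
eef_pos: [0.4415, 0.2642, 0.2341]
eef_rot: [0.0, 1.0, 0.031, -0.002]
wrist_force: [0.4, 0.9, 0.6]
opening: 1.001
grasp_force: 0.0
```

>>> apply_moves(
  moves=[
    {"jaw":1,"offset":[3,-41,10],"rot":[0,0,-0.5]},
    {"jaw":1,"offset":[3,-41,10],"rot":[0,0,-0.5]},
    {"jaw":1,"offset":[3,-41,15],"rot":[0,0,-0.5]},
    {"jaw":1,"offset":[0,0,0],"rot":[0,0,0]},
    {"jaw":1,"offset":[0,0,0],"rot":[0,0,0]},
  ],
)

```text
time_s: 28.98
eef_pos: [0.4421, 0.3857, 0.2]
eef_rot: [0.001, 0.999, 0.045, -0.001]
wrist_force: [0.5, -0.2, -0.4]
opening: 1.001
grasp_force: 0.0
```

```bash
cat >> h.py <<'E'
def bars():
    rgb,d,W=shot("wrist","wb.png"); Z=W[...,2]
    b=(Z>.012)&(Z<.055)&(W[...,1]>.14)&(W[...,1]<.47)
    hsv=cv2.cvtColor(rgb,cv2.COLOR_RGB2HSV); b&=(hsv[...,0]<35)&(hsv[...,1]>100)
    b=cv2.morphologyEx(b.astype(np.uint8),cv2.MORPH_OPEN,np.ones((5,5)))
    n,l,s,c=cv2.connectedComponentsWithStats(b)
    for i in range(1,n):
        if s[i,4]>500:
            p=W[l==i]; print(s[i],c[i].round(),cv2.minAreaRect((p[:,:2]*1000).astype(np.float32)),np.percentile(p[:,2],95).round(3))
E
python3 - <<'E'
from h import *
st(); bars()
plan([.465,.386,.004],5)
E
```

```text
28.98 [0.4421 0.3857 0.2   ] x [ 0.996  0.089 -0.002] z [-0.002 -0.001 -1.   ] q [0.52 0.24 1.61 0.   1.3  2.  ] F [ 0.5 -0.2 -0.4] op 1.001 g 0.0
[ 403    0   55   61 2006] [431.  31.] ((609.973876953125, 282.46527099609375), (40.03660202026367, 54.07033157348633), 76.39138793945312) 0.04
[ 298   94   39  128 3427] [316. 156.] ((464.7030029296875, 387.86041259765625), (139.41128540039062, 39.703636169433594), 4.541221618652344) 0.04
[353 292  42  30 824] [372. 305.] ((277.5738525390625, 297.3226013183594), (24.992130279541016, 54.85392761230469), 20.59186363220215) 0.052
29.02 [0.4426 0.3856 0.2007] x [ 0.996  0.088 -0.001] z [-0.001 -0.001 -1.   ] q [0.51 0.24 1.61 0.   1.3  2.  ] F [ 0.2  0.2 -0.8] op 1.0 g 0.0
dyaw -0.1 rows 4 rot [0. 0. 0.]
[5.7, 0.4, 49.2]
[5.6, 0.4, 49.2]
[5.6, 0.4, 49.2]
[5.6, 0.4, 49.2]
```

>>> apply_moves(
  moves=[
    {"jaw":1,"offset":[11,-1.5,45],"rot":[0,0,0]},
    {"jaw":1,"offset":[11,0,50],"rot":[0,0,0]},
    {"jaw":1,"offset":[0,0,40],"rot":[0,0,0]},
    {"jaw":1,"offset":[0,0,20],"rot":[0,0,0]},
    {"jaw":1,"offset":[0,0,0],"rot":[0,0,0]},
  ],
)

```text
time_s: 29.65
eef_pos: [0.4642, 0.389, 0.0458]
eef_rot: [0.0, 0.999, 0.044, -0.001]
wrist_force: [0.5, 0.6, -0.3]
opening: 1.003
grasp_force: 0.0
```

```bash
python3 - <<'E'
from h import *
plan([.4645,.3875,.004],4.8)
E
```

```text
29.65 [0.4642 0.389  0.0458] x [ 0.996  0.088 -0.002] z [-0.002 -0.001 -1.   ] q [0.5  0.47 1.64 0.   1.03 1.98] F [ 0.5  0.6 -0.3] op 1.003 g 0.0
dyaw -0.2 rows 1 rot [0.  0.1 0.2]
[0.3, 1.5, 41.8]
```

>>> apply_moves(
  moves=[
    {"jaw":1,"offset":[0,1.2,20],"rot":[0,0,0]},
    {"jaw":1,"offset":[0,0,20],"rot":[0,0,0]},
    {"jaw":1,"offset":[0,0,0],"rot":[0,0,0]},
    {"jaw":0.3,"offset":[0,0,0],"rot":[0,0,0]},
    {"jaw":0.1,"offset":[0,0,0],"rot":[0,0,0]},
  ],
)

```text
time_s: 30.28
eef_pos: [0.4653, 0.3893, 0.0073]
eef_rot: [-0.001, 0.999, 0.044, 0.001]
wrist_force: [-0.5, -0.4, -0.7]
opening: 0.604
grasp_force: 0.0
```

>>> apply_moves(
  moves=[
    {"jaw":0,"offset":[0,0,0],"rot":[0,0,0]},
    {"jaw":0,"offset":[0,0,0],"rot":[0,0,0]},
    {"jaw":0,"offset":[0,0,0],"rot":[0,0,0]},
    {"jaw":0,"offset":[0,0,-8],"rot":[0,0,0]},
    {"jaw":0,"offset":[0,0,-12],"rot":[0,0,0]},
  ],
)

```text
time_s: 30.9
eef_pos: [0.464, 0.3885, 0.0263]
eef_rot: [0.0, 0.999, 0.044, -0.001]
wrist_force: [-0.5, 0.8, -3.1]
opening: 0.302
grasp_force: 59.2
```

>>> apply_moves(
  moves=[
    {"jaw":0,"offset":[0,0,-30],"rot":[0,0,0]},
    {"jaw":0,"offset":[0,0,-40],"rot":[0,0,0]},
    {"jaw":0,"offset":[0,0,-50],"rot":[0,0,0]},
    {"jaw":0,"offset":[0,0,-50],"rot":[0,0,0]},
    {"jaw":0,"offset":[0,0,-50],"rot":[0,0,0]},
  ],
)

```text
time_s: 31.52
eef_pos: [0.4643, 0.3886, 0.2487]
eef_rot: [-0.0, 0.999, 0.044, 0.0]
wrist_force: [0.2, 0.2, -3.1]
opening: 0.306
grasp_force: 59.2
```

```bash
python3 - <<'E'
from h import *
plan([.47,-.268,.26],-5.9,maxmm=48)
E
```

```text
31.52 [0.4643 0.3886 0.2487] x [0.996 0.089 0.   ] z [ 0.     0.001 -1.   ] q [0.5  0.23 1.51 0.   1.4  1.98] F [ 0.2  0.2 -3.1] op 0.306 g 59.2
dyaw -11.0 rows 14 rot [-0.  -0.   0.8]
[-3.8, 46.7, -0.8]
[-3.1, 46.8, -0.8]
[-2.5, 46.8, -0.8]
[-1.8, 46.9, -0.8]
[-1.2, 46.9, -0.8]
[-0.5, 46.9, -0.8]
[0.1, 46.9, -0.8]
[0.7, 46.9, -0.8]
[1.4, 46.9, -0.8]
[2.0, 46.9, -0.8]
[2.7, 46.8, -0.8]
[3.3, 46.8, -0.8]
[3.9, 46.7, -0.8]
[4.6, 46.7, -0.8]
```

>>> apply_moves(
  moves=[
    {"jaw":0,"offset":[-3,47,-2],"rot":[0,0,0.8]},
    {"jaw":0,"offset":[-3,47,0],"rot":[0,0,0.8]},
    {"jaw":0,"offset":[-2,47,0],"rot":[0,0,0.8]},
    {"jaw":0,"offset":[-2,47,0],"rot":[0,0,0.8]},
    {"jaw":0,"offset":[-1,47,0],"rot":[0,0,0.8]},
  ],
)

```text
time_s: 32.15
eef_pos: [0.4676, 0.1521, 0.2489]
eef_rot: [-0.0, 1.0, 0.009, 0.0]
wrist_force: [0.6, 0.3, -1.8]
opening: 0.303
grasp_force: 59.4
```

>>> apply_moves(
  moves=[
    {"jaw":0,"offset":[0,47,0],"rot":[0,0,0.8]},
    {"jaw":0,"offset":[0,47,0],"rot":[0,0,0.8]},
    {"jaw":0,"offset":[1,47,0],"rot":[0,0,0.8]},
    {"jaw":0,"offset":[1,47,0],"rot":[0,0,0.8]},
    {"jaw":0,"offset":[2,47,0],"rot":[0,0,0.8]},
  ],
)

```text
time_s: 32.78
eef_pos: [0.4695, -0.0829, 0.2489]
eef_rot: [-0.0, 1.0, -0.026, 0.0]
wrist_force: [1.2, -0.2, -1.4]
opening: 0.303
grasp_force: 59.4
```

>>> apply_moves(
  moves=[
    {"jaw":0,"offset":[5,47,5],"rot":[0,0,0.8]},
    {"jaw":0,"offset":[7,47,10],"rot":[0,0,0.8]},
    {"jaw":0,"offset":[8,47,15],"rot":[0,0,0.8]},
    {"jaw":0,"offset":[8,40,15],"rot":[0,0,0.6]},
    {"jaw":0,"offset":[0,0,0],"rot":[0,0,0]},
  ],
)

```text
time_s: 33.4
eef_pos: [0.484, -0.2661, 0.202]
eef_rot: [-0.001, 0.999, -0.053, -0.001]
wrist_force: [-0.2, 0.0, -1.6]
opening: 0.304
grasp_force: 59.5
```

```bash
python3 - <<'E'
from h import *
plan([.4927,-.2683,.08],-5.9)
rgb,d,W=shot("wrist","w10.png"); Z=W[...,2]
m=(abs(W[...,0]-.49)<.08)&(W[...,1]<-.17)&(W[...,1]>-.43)&(Z>.058)&(Z<.08)
n,l,s_,c=cv2.connectedComponentsWithStats(m.astype(np.uint8))
for i in range(1,n):
    if s_[i,4]>15: print("clip",s_[i,4],np.nanmean(W[l==i],0).round(4))
# held bar as seen
o=ctrl.get_obs(); p=np.array(o["eef_pos"])
hsv=cv2.cvtColor(rgb,cv2.COLOR_RGB2HSV)
m=(hsv[...,0]<35)&(hsv[...,1]>90)&(abs(Z-p[2]-.02)<.04)&(abs(W[...,0]-p[0])<.09)&(abs(W[...,1]-p[1])<.03)
if m.sum(): q=W[m]; t=rot(o).inv().apply(q-p); print(m.sum(),np.percentile(t,[1,50,99],axis=0).round(4).tolist())
E
```

```text
33.4 [ 0.484  -0.2661  0.202 ] x [ 0.994 -0.107 -0.002] z [-0.002  0.002 -1.   ] q [-0.72  0.16  1.69  0.    1.29  0.96] F [-0.2  0.  -1.6] op 0.304 g 59.5
dyaw 0.2 rows 3 rot [-0.   0.  -0.1]
[3.1, 0.5, 40.7]
[3.0, 0.4, 40.7]
[3.0, 0.4, 40.7]
clip 260 [ 0.5424 -0.1992  0.0651]
clip 262 [ 0.5276 -0.346   0.0651]
clip 156 [ 0.5249 -0.3717  0.0653]
clip 304 [ 0.5215 -0.4035  0.0649]
clip 216 [ 0.4594 -0.1907  0.0649]
clip 154 [ 0.4563 -0.2225  0.065 ]
clip 156 [ 0.448  -0.3059  0.0651]
clip 216 [ 0.4443 -0.3376  0.065 ]
clip 134 [ 0.4422 -0.3633  0.065 ]
clip 248 [ 0.4384 -0.3951  0.0648]
13169 [[-0.031, -0.0158, -0.0324], [0.0319, 0.0028, -0.0246], [0.0687, 0.0215, -0.0149]]
```

View pics/w10.png

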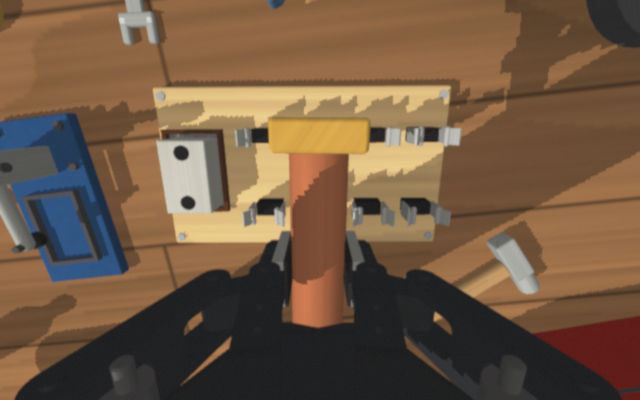

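The picture shows the bar held squarely at (318,230) above pair 3, with the pairs on either side free. Moving down to just above contact.

>>> apply_moves(
  moves=[
    {"jaw":0,"offset":[4,0,40],"rot":[0,0,-0.1]},
    {"jaw":0,"offset":[4,0,40],"rot":[0,0,0]},
    {"jaw":0,"offset":[1,0,40],"rot":[0,0,0]},
    {"jaw":0,"offset":[0,0,15],"rot":[0,0,0]},
    {"jaw":0,"offset":[0,0,0],"rot":[0,0,0]},
  ],
)

```text
time_s: 34.08
eef_pos: [0.4938, -0.264, 0.0682]
eef_rot: [-0.001, 0.999, -0.05, -0.0]
wrist_force: [0.9, -0.6, -1.4]
opening: 0.303
grasp_force: 59.7
```

```bash
python3 - <<'E'
from h import *
plan([.4932,-.2668,.0575],-5.9)
E
```

```text
34.08 [ 0.4938 -0.264   0.0682] x [ 0.995 -0.1   -0.001] z [-0.001  0.002 -1.   ] q [-0.7   0.35  1.76  0.    1.03  0.97] F [ 0.9 -0.6 -1.4] op 0.303 g 59.7
dyaw -0.1 rows 1 rot [-0.1  0.1  0.1]
[-0.3, 2.8, 10.7]
```

>>> apply_moves(
  moves=[
    {"jaw":0,"offset":[0,2.6,4],"rot":[0,0,0.1]},
    {"jaw":0,"offset":[0,0,3],"rot":[0,0,0]},
    {"jaw":0,"offset":[0,0,0],"rot":[0,0,0]},
    {"jaw":0,"offset":[0,0,4],"rot":[0,0,0]},
    {"jaw":0,"offset":[0,0,3],"rot":[0,0,0]},
  ],
)

```text
time_s: 34.7
eef_pos: [0.4948, -0.2685, 0.0564]
eef_rot: [0.001, 0.999, -0.051, 0.001]
wrist_force: [-4.8, 3.2, 20.2]
opening: 0.305
grasp_force: 61.7
```

>>> apply_moves(
  moves=[
    {"jaw":0,"offset":[0,0,3],"rot":[0,0,0]},
    {"jaw":0,"offset":[0,0,3],"rot":[0,0,0]},
    {"jaw":0,"offset":[0,0,0],"rot":[0,0,0]},
    {"jaw":0,"offset":[0,0,0],"rot":[0,0,0]},
    {"jaw":0,"offset":[0,0,0],"rot":[0,0,0]},
  ],
)

```text
time_s: 35.33
eef_pos: [0.496, -0.2688, 0.0508]
eef_rot: [0.001, 0.999, -0.052, 0.002]
wrist_force: [2.1, 1.3, 10.1]
opening: 0.308
grasp_force: 61.0
```

>>> apply_moves(
  moves=[
    {"jaw":0,"offset":[0,0,3],"rot":[0,0,0]},
    {"jaw":0,"offset":[0,0,3],"rot":[0,0,0]},
    {"jaw":0,"offset":[0,0,3],"rot":[0,0,0]},
    {"jaw":0,"offset":[0,0,0],"rot":[0,0,0]},
    {"jaw":0,"offset":[0,0,0],"rot":[0,0,0]},
  ],
)

```text
time_s: 35.95
eef_pos: [0.4937, -0.2675, 0.0387]
eef_rot: [-0.0, 0.999, -0.052, 0.0]
wrist_force: [4.4, -0.7, -4.2]
opening: 0.307
grasp_force: 59.4
```

>>> apply_moves(
  moves=[
    {"jaw":0,"offset":[0,0,2],"rot":[0,0,0]},
    {"jaw":0,"offset":[0,0,2],"rot":[0,0,0]},
    {"jaw":0,"offset":[0,0,1],"rot":[0,0,0]},
    {"jaw":0,"offset":[0,0,0],"rot":[0,0,0]},
    {"jaw":0,"offset":[0,0,0],"rot":[0,0,0]},
  ],
)

```text
time_s: 36.58
eef_pos: [0.4935, -0.2675, 0.0371]
eef_rot: [-0.0, 0.999, -0.051, -0.001]
wrist_force: [-9.4, 8.2, 25.3]
opening: 0.308
grasp_force: 62.8
```

>>> apply_moves(
  moves=[
    {"jaw":0.7,"offset":[0,0,-1],"rot":[0,0,0]},
    {"jaw":0.7,"offset":[0,0,0],"rot":[0,0,0]},
    {"jaw":0.8,"offset":[0,0,0],"rot":[0,0,0]},
    {"jaw":0.8,"offset":[0,0,-30],"rot":[0,0,0]},
    {"jaw":0.8,"offset":[0,0,-50],"rot":[0,0,0]},
  ],
)

```text
time_s: 37.2
eef_pos: [0.4921, -0.2665, 0.1136]
eef_rot: [-0.002, 0.999, -0.052, -0.002]
wrist_force: [0.7, -0.8, 0.5]
opening: 0.804
grasp_force: 0.0
```

>>> apply_moves(
  moves=[
    {"jaw":1,"offset":[0,0,-60],"rot":[0,0,0]},
    {"jaw":1,"offset":[-40,0,-50],"rot":[0,0,0]},
    {"jaw":1,"offset":[-40,0,0],"rot":[0,0,0]},
    {"jaw":1,"offset":[0,0,0],"rot":[0,0,0]},
    {"jaw":1,"offset":[0,0,0],"rot":[0,0,0]},
  ],
)

```text
time_s: 37.83
eef_pos: [0.4153, -0.2597, 0.2238]
eef_rot: [-0.0, 0.999, -0.052, 0.0]
wrist_force: [-0.8, -0.8, 0.5]
opening: 0.999
grasp_force: 0.0
```

```bash
cat >> h.py <<'E'
def inclip(x,y):
    rgb,d,W=shot("wrist","wc.png"); Z=W[...,2]; hsv=cv2.cvtColor(rgb,cv2.COLOR_RGB2HSV)
    m=(hsv[...,1]>110)&(abs(W[...,0]-x)<.09)&(abs(W[...,1]-y)<.032)&(Z>.045)&(Z<.1)
    m=cv2.morphologyEx(m.astype(np.uint8),cv2.MORPH_OPEN,np.ones((3,3)))>0; p=W[m]
    print(m.sum(),cv2.minAreaRect((p[:,:2]*1000).astype(np.float32)))
    u=np.array([.9947,-.1028]); s=(p[:,:2]-[x,y])@u; t=(p[:,:2]-[x,y])@[.1028,.9947]
    for a,b in((-.075,-.058),(-.03,-.015),(-.015,.015),(.015,.03),(.058,.075)):
        k=(s>a)&(s<b); print(a,k.sum(),np.percentile(p[k,2],[50,97]).round(4) if k.any() else "",np.percentile(t[k],[3,97]).round(4) if k.any() else "")
E
python3 - <<'E'
from h import *
st(); inclip(.493,-.2675)
rgb,d,W=shot("top","top2.png"); Z=W[...,2]; hsv=cv2.cvtColor(rgb,cv2.COLOR_RGB2HSV)
b=(Z>.012)&(Z<.055)&(W[...,1]>.1)&(W[...,1]<.5)&(W[...,0]>.35)&(hsv[...,0]<35)&(hsv[...,1]>100)
n,l,s,c=cv2.connectedComponentsWithStats(b.astype(np.uint8))
for i in range(1,n):
    if s[i,4]>150: p=W[l==i]; print("top",s[i,4],c[i].round(),cv2.minAreaRect((p[:,:2]*1000).astype(np.float32)))
E
```

```text
37.83 [ 0.4153 -0.2597  0.2238] x [ 0.995 -0.104  0.   ] z [ 0.     0.001 -1.   ] q [-0.8  -0.01  1.82  0.    1.32  0.87] F [-0.8 -0.8  0.5] op 0.999 g 0.0
3873 ((492.4114990234375, -268.59698486328125), (39.88644790649414, 139.61724853515625), 83.81917572021484)
-0.075 397 [0.069  0.0705] [-0.0191  0.0178]
-0.03 369 [0.0613 0.064 ] [-0.0137  0.0124]
-0.015 758 [0.0614 0.064 ] [-0.0136  0.012 ]
0.015 404 [0.0613 0.0639] [-0.0144  0.0117]
0.058 547 [0.0691 0.0705] [-0.0201  0.0173]
top 719 [259.  60.] ((911.0657348632812, 169.72805786132812), (47.68603515625, 138.8196563720703), 0.7198730111122131)
top 538 [148. 102.] ((780.418701171875, 478.0848693847656), (40.79970169067383, 241.0092010498047), 89.31771850585938)
top 315 [220.  95.] ((802.1566772460938, 269.3275146484375), (101.16595458984375, 25.27419090270996), 28.2412166595459)
top 607 [216. 147.] ((652.7738037109375, 272.0587463378906), (40.421287536621094, 140.36358642578125), 75.71117401123047)
```

Bar A is home in pair 3: copper top at z = 0.064, brass at 0.0705, level and centred. Bar B was knocked and is now at (0.653, 0.272) with −14° yaw.

```bash
python3 - <<'E'
from h import *
plan([.635,.276,.23],-14.3,maxmm=46)
E
```

```text
37.92 [ 0.4156 -0.2596  0.2236] x [ 0.995 -0.103 -0.   ] z [-0.     0.001 -1.   ] q [-0.8  -0.    1.82  0.    1.32  0.87] F [ 0.1  0.  -0.3] op 0.999 g 0.0
dyaw -8.4 rows 13 rot [-0.   0.   0.6]
[12.6, -42.7, -0.5]
[12.1, -42.9, -0.5]
[11.6, -43.0, -0.5]
[11.1, -43.1, -0.5]
[10.6, -43.2, -0.5]
[10.1, -43.4, -0.5]
[9.6, -43.5, -0.5]
[9.1, -43.6, -0.5]
[8.7, -43.7, -0.5]
[8.2, -43.8, -0.5]
[7.7, -43.9, -0.5]
[7.2, -43.9, -0.5]
[6.7, -44.0, -0.5]
```

>>> apply_moves(
  moves=[
    {"jaw":1,"offset":[12.6,-42.7,-15],"rot":[0,0,0.6]},
    {"jaw":1,"offset":[12.1,-42.9,-15],"rot":[0,0,0.6]},
    {"jaw":1,"offset":[11.6,-43,0],"rot":[0,0,0.6]},
    {"jaw":1,"offset":[11.1,-43,0],"rot":[0,0,0.6]},
    {"jaw":1,"offset":[10.6,-43,0],"rot":[0,0,0.6]},
  ],
)

```text
time_s: 38.55
eef_pos: [0.5002, -0.0521, 0.2536]
eef_rot: [-0.0, 0.997, -0.078, -0.0]
wrist_force: [0.7, -0.9, 0.2]
opening: 1.002
grasp_force: 0.0
```

>>> apply_moves(
  moves=[
    {"jaw":1,"offset":[10,-43.5,0],"rot":[0,0,0.6]},
    {"jaw":1,"offset":[9.6,-43.5,0],"rot":[0,0,0.6]},
    {"jaw":1,"offset":[9,-43.5,0],"rot":[0,0,0.6]},
    {"jaw":1,"offset":[8.7,-43.7,0],"rot":[0,0,0.7]},
    {"jaw":1,"offset":[8.2,-43.8,0],"rot":[0,0,0.7]},
  ],
)

```text
time_s: 39.17
eef_pos: [0.5832, 0.1549, 0.2532]
eef_rot: [-0.0, 0.994, -0.105, -0.001]
wrist_force: [0.0, 0.5, 0.7]
opening: 1.001
grasp_force: 0.0
```

>>> apply_moves(
  moves=[
    {"jaw":1,"offset":[7.7,-44,10],"rot":[0,0,0.7]},
    {"jaw":1,"offset":[7.2,-44,10],"rot":[0,0,0.7]},
    {"jaw":1,"offset":[6.7,-44,5],"rot":[0,0,0.7]},
    {"jaw":1,"offset":[0,0,0],"rot":[0,0,0]},
    {"jaw":1,"offset":[0,0,0],"rot":[0,0,0]},
  ],
)

```text
time_s: 39.8
eef_pos: [0.6325, 0.277, 0.228]
eef_rot: [0.0, 0.992, -0.123, -0.001]
wrist_force: [-1.1, 0.1, -0.1]
opening: 1.008
grasp_force: 0.0
```

```bash
python3 - <<'E'
from h import *
st(); bars()
plan([.653,.272,.045],-14.5)
E
```

```text
39.8 [0.6325 0.277  0.228 ] x [ 0.97  -0.245 -0.002] z [-0.002 -0.    -1.   ] q [0.24 0.44 1.29 0.   1.42 2.06] F [-1.1  0.1 -0.1] op 1.008 g 0.0
[  80    0   94  194 3451] [127.  93.] ((768.4080810546875, 460.6615905761719), (6.991929054260254, 216.2057342529297), 89.94140625) 0.053
[ 252    0   72   70 1891] [289.  31.] ((799.6776733398438, 266.6684265136719), (95.63923645019531, 25.251291275024414), 28.062192916870117) 0.025
[ 300   99   35  116 2842] [317. 156.] ((652.6509399414062, 271.2572937011719), (39.9818000793457, 137.53746032714844), 75.90321350097656) 0.04
39.85 [0.6326 0.2764 0.2286] x [ 0.969 -0.246 -0.001] z [-0.001 -0.    -1.   ] q [0.24 0.44 1.29 0.   1.42 2.06] F [ 0.2  0.  -1.2] op 0.998 g 0.0
dyaw -0.3 rows 4 rot [0.  0.  0.1]
[5.2, -0.2, 45.9]
[5.2, -0.2, 45.9]
[5.2, -0.2, 45.9]
[5.2, -0.2, 45.9]
```

View pics/wb.png

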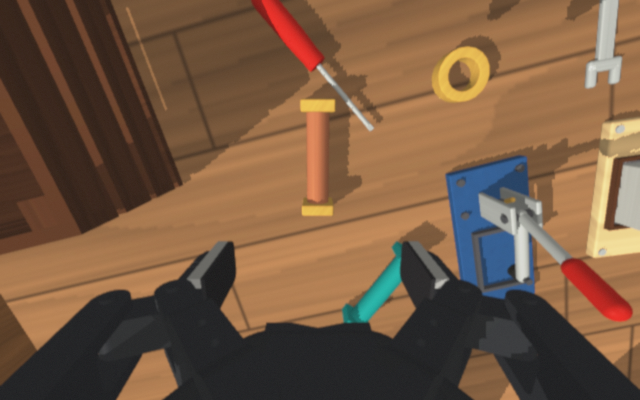

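The wrist view shows bar B at (317,156), square to the fingers, with the screwdriver tip at (373,130). I'll go down with the jaw at 0.75 to stay clear of it.

>>> apply_moves(
  moves=[
    {"jaw":0.75,"offset":[7,-0.5,46],"rot":[0,0,0]},
    {"jaw":0.75,"offset":[7,0,46],"rot":[0,0,0]},
    {"jaw":0.75,"offset":[6,0,46],"rot":[0,0,0]},
    {"jaw":0.75,"offset":[0,0,40],"rot":[0,0,0]},
    {"jaw":0.75,"offset":[0,0,0],"rot":[0,0,0]},
  ],
)

```text
time_s: 40.48
eef_pos: [0.6493, 0.2705, 0.0474]
eef_rot: [0.001, 0.992, -0.125, -0.004]
wrist_force: [-1.0, -0.1, 0.7]
opening: 0.753
grasp_force: 0.0
```

```bash
python3 - <<'E'
from h import *
plan([.6527,.272,.005],-14.1)
E
```

```text
40.48 [0.6493 0.2705 0.0474] x [ 0.969 -0.247 -0.007] z [-0.008 -0.001 -1.   ] q [0.23 0.65 1.36 0.   1.14 2.05] F [-1.  -0.1  0.7] op 0.753 g 0.0
dyaw 0.2 rows 1 rot [ 0.2  0.4 -0.2]
[3.2, -2.4, 42.4]
```

>>> apply_moves(
  moves=[
    {"jaw":0.75,"offset":[2.8,-2.2,20],"rot":[0,0,0]},
    {"jaw":0.75,"offset":[0,0,20],"rot":[0,0,0]},
    {"jaw":0.75,"offset":[0,0,0],"rot":[0,0,0]},
    {"jaw":0.3,"offset":[0,0,0],"rot":[0,0,0]},
    {"jaw":0.1,"offset":[0,0,0],"rot":[0,0,0]},
  ],
)

```text
time_s: 41.1
eef_pos: [0.6562, 0.274, 0.0124]
eef_rot: [-0.0, 0.992, -0.124, 0.001]
wrist_force: [-0.7, -2.4, 1.1]
opening: 0.332
grasp_force: 1.0
```

>>> apply_moves(
  moves=[
    {"jaw":0,"offset":[0,0,0],"rot":[0,0,0]},
    {"jaw":0,"offset":[0,0,0],"rot":[0,0,0]},
    {"jaw":0,"offset":[0,0,0],"rot":[0,0,0]},
    {"jaw":0,"offset":[0,0,-8],"rot":[0,0,0]},
    {"jaw":0,"offset":[0,0,-12],"rot":[0,0,0]},
  ],
)

```text
time_s: 41.72
eef_pos: [0.6547, 0.2738, 0.0309]
eef_rot: [-0.0, 0.992, -0.124, -0.001]
wrist_force: [-0.0, 0.2, -2.4]
opening: 0.298
grasp_force: 59.2
```

>>> apply_moves(
  moves=[
    {"jaw":0,"offset":[0,0,-30],"rot":[0,0,0]},
    {"jaw":0,"offset":[0,0,-50],"rot":[0,0,0]},
    {"jaw":0,"offset":[0,0,-50],"rot":[0,0,0]},
    {"jaw":0,"offset":[0,0,-50],"rot":[0,0,0]},
    {"jaw":0,"offset":[0,0,-50],"rot":[0,0,0]},
  ],
)

```text
time_s: 42.35
eef_pos: [0.6551, 0.2738, 0.2635]
eef_rot: [-0.0, 0.992, -0.124, 0.0]
wrist_force: [0.2, -0.2, -2.6]
opening: 0.305
grasp_force: 59.2
```

```bash
python3 - <<'E'
from h import *
plan([.481,-.382,.23],-5.9,maxmm=46)
E
```

```text
42.35 [0.6551 0.2738 0.2635] x [ 0.969 -0.246  0.   ] z [ 0.     0.001 -1.   ] q [0.23 0.46 1.19 0.   1.49 2.05] F [ 0.2 -0.2 -2.6] op 0.305 g 59.2
dyaw 8.3 rows 15 rot [-0.  -0.  -0.6]
[-0.5, 45.2, 2.2]
[-1.0, 45.2, 2.2]
[-1.4, 45.2, 2.2]
[-1.8, 45.2, 2.2]
[-2.3, 45.2, 2.2]
[-2.7, 45.2, 2.2]
[-3.1, 45.1, 2.2]
[-3.6, 45.1, 2.2]
[-4.0, 45.1, 2.2]
[-4.4, 45.0, 2.2]
[-4.9, 45.0, 2.2]
[-5.3, 44.9, 2.2]
[-5.8, 44.9, 2.2]
[-6.2, 44.8, 2.2]
[-6.6, 44.7, 2.2]
```

>>> apply_moves(
  moves=[
    {"jaw":0,"offset":[-0.5,45,0],"rot":[0,0,-0.6]},
    {"jaw":0,"offset":[-1,45,0],"rot":[0,0,-0.6]},
    {"jaw":0,"offset":[-1.4,45,0],"rot":[0,0,-0.6]},
    {"jaw":0,"offset":[-1.8,45,0],"rot":[0,0,-0.6]},
    {"jaw":0,"offset":[-2.3,45,0],"rot":[0,0,-0.6]},
  ],
)

```text
time_s: 42.98
eef_pos: [0.5973, 0.0549, 0.2618]
eef_rot: [-0.0, 0.995, -0.097, 0.0]
wrist_force: [0.3, -0.4, -2.2]
opening: 0.299
grasp_force: 59.3
```

>>> apply_moves(
  moves=[
    {"jaw":0,"offset":[-2.7,45,0],"rot":[0,0,-0.6]},
    {"jaw":0,"offset":[-3,45,0],"rot":[0,0,-0.6]},
    {"jaw":0,"offset":[-3.6,45,0],"rot":[0,0,-0.6]},
    {"jaw":0,"offset":[-4,45,0],"rot":[0,0,-0.5]},
    {"jaw":0,"offset":[-4.4,45,0],"rot":[0,0,-0.5]},
  ],
)

```text
time_s: 43.6
eef_pos: [0.5407, -0.1636, 0.2617]
eef_rot: [-0.0, 0.997, -0.073, 0.0]
wrist_force: [1.1, -0.2, -0.4]
opening: 0.302
grasp_force: 59.3
```

>>> apply_moves(
  moves=[
    {"jaw":0,"offset":[-5,45,0],"rot":[0,0,-0.5]},
    {"jaw":0,"offset":[-5,45,0],"rot":[0,0,-0.5]},
    {"jaw":0,"offset":[-6,45,10],"rot":[0,0,-0.5]},
    {"jaw":0,"offset":[-6,45,20],"rot":[0,0,-0.5]},
    {"jaw":0,"offset":[-6,42,20],"rot":[0,0,-0.5]},
  ],
)

```text
time_s: 44.22
eef_pos: [0.4844, -0.3803, 0.2112]
eef_rot: [0.0, 0.999, -0.052, 0.0]
wrist_force: [0.2, -0.2, -1.8]
opening: 0.299
grasp_force: 59.3
```

>>> apply_moves(
  moves=[
    {"jaw":0,"offset":[0,0,0],"rot":[0,0,0]},
    {"jaw":0,"offset":[0,0,0],"rot":[0,0,0]},
    {"jaw":0,"offset":[0,0,0],"rot":[0,0,0]},
    {"jaw":0,"offset":[0,0,0],"rot":[0,0,0]},
    {"jaw":0,"offset":[0,0,0],"rot":[0,0,0]},
  ],
)

```text
time_s: 44.85
eef_pos: [0.4853, -0.3783, 0.2114]
eef_rot: [-0.0, 0.999, -0.051, 0.0]
wrist_force: [0.1, -0.1, -2.2]
opening: 0.304
grasp_force: 59.4
```

```bash
python3 - <<'E'
from h import *
plan([.483,-.382,.08],-5.9)
rgb,d,W=shot("wrist","w11.png"); Z=W[...,2]
m=(abs(W[...,0]-.49)<.08)&(W[...,1]<-.17)&(W[...,1]>-.43)&(Z>.058)&(Z<.08)
n,l,s_,c=cv2.connectedComponentsWithStats(m.astype(np.uint8))
for i in range(1,n):
    if s_[i,4]>15: print("clip",s_[i,4],np.nanmean(W[l==i],0).round(4))
o=ctrl.get_obs(); p=np.array(o["eef_pos"])
hsv=cv2.cvtColor(rgb,cv2.COLOR_RGB2HSV)
m=(hsv[...,0]<35)&(hsv[...,1]>90)&(abs(Z-p[2]-.02)<.04)&(abs(W[...,0]-p[0])<.09)&(abs(W[...,1]-p[1])<.03)
q=W[m]; t=rot(o).inv().apply(q-p); print(m.sum(),np.percentile(t,[1,50,99],axis=0).round(4).tolist())
E
```

```text
44.85 [ 0.4853 -0.3783  0.2114] x [ 0.995 -0.102  0.   ] z [ 0.  0. -1.] q [-0.86  0.29  1.52  0.    1.33  0.82] F [ 0.1 -0.1 -2.2] op 0.304 g 59.4
dyaw -0.0 rows 3 rot [-0. -0.  0.]
[-0.7, 1.3, 43.8]
[-0.7, 1.3, 43.8]
[-0.6, 1.3, 43.8]
clip 3851 [ 0.4967 -0.269   0.0642]
clip 301 [ 0.5424 -0.1994  0.0648]
clip 119 [ 0.5396 -0.2312  0.065 ]
clip 230 [ 0.5307 -0.3145  0.0649]
clip 105 [ 0.457  -0.2228  0.0646]
clip 190 [ 0.4479 -0.306   0.0651]
clip 131 [ 0.4456 -0.3377  0.0648]
clip 245 [ 0.4592 -0.1909  0.0647]
12305 [[-0.0355, -0.0177, -0.0281], [0.0287, 0.0011, -0.0201], [0.0669, 0.0196, -0.0097]]
```

>>> apply_moves(
  moves=[
    {"jaw":0,"offset":[0,4.5,40],"rot":[0,0,0]},
    {"jaw":0,"offset":[0,0,45],"rot":[0,0,0]},
    {"jaw":0,"offset":[0,0,35],"rot":[0,0,0]},
    {"jaw":0,"offset":[0,0,15],"rot":[0,0,0]},
    {"jaw":0,"offset":[0,0,0],"rot":[0,0,0]},
  ],
)

```text
time_s: 45.52
eef_pos: [0.4842, -0.3828, 0.0753]
eef_rot: [-0.001, 0.999, -0.052, -0.001]
wrist_force: [0.4, -0.1, -1.7]
opening: 0.3
grasp_force: 59.5
```

```bash
python3 - <<'E'
from h import *
plan([.4846,-.3832,.062],-5.9)
E
```

```text
45.52 [ 0.4842 -0.3828  0.0753] x [ 0.995 -0.103 -0.001] z [-0.001  0.002 -1.   ] q [-0.86  0.45  1.6   0.    1.09  0.81] F [ 0.4 -0.1 -1.7] op 0.3 g 59.5
dyaw 0.0 rows 1 rot [-0.1  0.1 -0. ]
[0.5, 0.4, 13.3]
```

Total to home is about 33 mm.

>>> apply_moves(
  moves=[
    {"jaw":0,"offset":[0.3,0.4,5],"rot":[0,0,0]},
    {"jaw":0,"offset":[0,0,4],"rot":[0,0,0]},
    {"jaw":0,"offset":[0,0,4],"rot":[0,0,0]},
    {"jaw":0,"offset":[0,0,4],"rot":[0,0,0]},
    {"jaw":0,"offset":[0,0,3],"rot":[0,0,0]},
  ],
)

```text
time_s: 46.15
eef_pos: [0.4864, -0.3853, 0.0597]
eef_rot: [0.001, 0.999, -0.051, 0.002]
wrist_force: [-2.4, 3.5, 18.9]
opening: 0.307
grasp_force: 61.7
```

>>> apply_moves(
  moves=[
    {"jaw":0,"offset":[0,0,3],"rot":[0,0,0]},
    {"jaw":0,"offset":[0,0,3],"rot":[0,0,0]},
    {"jaw":0,"offset":[0,0,2],"rot":[0,0,0]},
    {"jaw":0,"offset":[0,0,2],"rot":[0,0,0]},
    {"jaw":0,"offset":[0,0,0],"rot":[0,0,0]},
  ],
)

```text
time_s: 46.78
eef_pos: [0.4854, -0.3838, 0.0463]
eef_rot: [0.0, 0.999, -0.052, 0.001]
wrist_force: [2.9, 1.3, -0.2]
opening: 0.299
grasp_force: 59.7
```

>>> apply_moves(
  moves=[
    {"jaw":0,"offset":[0,0,2],"rot":[0,0,0]},
    {"jaw":0,"offset":[0,0,2],"rot":[0,0,0]},
    {"jaw":0,"offset":[0,0,0],"rot":[0,0,0]},
    {"jaw":0,"offset":[0,0,0],"rot":[0,0,0]},
    {"jaw":0,"offset":[0,0,0],"rot":[0,0,0]},
  ],
)

```text
time_s: 47.4
eef_pos: [0.4844, -0.3835, 0.0426]
eef_rot: [-0.001, 0.999, -0.052, -0.0]
wrist_force: [-1.2, 4.2, 8.7]
opening: 0.299
grasp_force: 60.6
```

>>> apply_moves(
  moves=[
    {"jaw":0,"offset":[0,0,1.5],"rot":[0,0,0]},
    {"jaw":0,"offset":[0,0,0.5],"rot":[0,0,0]},
    {"jaw":0,"offset":[0,0,0],"rot":[0,0,0]},
    {"jaw":0,"offset":[0,0,0],"rot":[0,0,0]},
    {"jaw":0,"offset":[0,0,0],"rot":[0,0,0]},
  ],
)

```text
time_s: 48.02
eef_pos: [0.4844, -0.3835, 0.0424]
eef_rot: [-0.001, 0.999, -0.051, -0.001]
wrist_force: [-6.1, 7.6, 21.9]
opening: 0.297
grasp_force: 62.1
```

>>> apply_moves(
  moves=[
    {"jaw":0.7,"offset":[0,0,-1],"rot":[0,0,0]},
    {"jaw":0.7,"offset":[0,0,0],"rot":[0,0,0]},
    {"jaw":0.8,"offset":[0,0,0],"rot":[0,0,0]},
    {"jaw":0.8,"offset":[0,0,-30],"rot":[0,0,0]},
    {"jaw":0.8,"offset":[0,0,-50],"rot":[0,0,0]},
  ],
)

```text
time_s: 48.65
eef_pos: [0.4832, -0.3824, 0.119]
eef_rot: [-0.002, 0.999, -0.052, -0.002]
wrist_force: [0.5, -0.7, -0.3]
opening: 0.801
grasp_force: 0.0
```

>>> apply_moves(
  moves=[
    {"jaw":1,"offset":[0,0,-60],"rot":[0,0,0]},
    {"jaw":1,"offset":[-40,-30,-50],"rot":[0,0,0]},
    {"jaw":1,"offset":[-40,-30,0],"rot":[0,0,0]},
    {"jaw":1,"offset":[0,0,0],"rot":[0,0,0]},
    {"jaw":1,"offset":[0,0,0],"rot":[0,0,0]},
  ],
)

```text
time_s: 49.28
eef_pos: [0.4158, -0.3203, 0.2253]
eef_rot: [0.0, 0.999, -0.052, 0.0]
wrist_force: [0.0, 0.3, 1.3]
opening: 1.004
grasp_force: 0.0
```

```bash
python3 - <<'E'
from h import *
st(); inclip(.481,-.3835); inclip(.493,-.2675)
shot("wrist","end.png"); 
E
```

```text
49.27 [ 0.4158 -0.3203  0.2253] x [ 0.995 -0.103  0.001] z [ 0.001 -0.    -1.   ] q [-0.88  0.07  1.74  0.    1.33  0.79] F [0.  0.3 1.3] op 1.004 g 0.0
3836 ((481.1474304199219, -384.17816162109375), (40.426876068115234, 138.72909545898438), 84.09899139404297)
-0.075 385 [0.0692 0.0706] [-0.0186  0.0194]
-0.03 352 [0.0613 0.064 ] [-0.0124  0.0131]
-0.015 766 [0.0613 0.0641] [-0.0125  0.013 ]
0.015 399 [0.0614 0.0641] [-0.0128  0.0128]
0.058 562 [0.0692 0.0707] [-0.019   0.0193]
3820 ((492.4216003417969, -268.78656005859375), (40.05743408203125, 139.4505157470703), 83.86377716064453)
-0.075 413 [0.069  0.0704] [-0.0206  0.0176]
-0.03 358 [0.0614 0.064 ] [-0.0143  0.0107]
-0.015 751 [0.0613 0.0641] [-0.0147  0.0109]
0.015 410 [0.0614 0.064 ] [-0.0149  0.0105]
0.058 551 [0.0691 0.0705] [-0.0214  0.0167]
```

View pics/end.png

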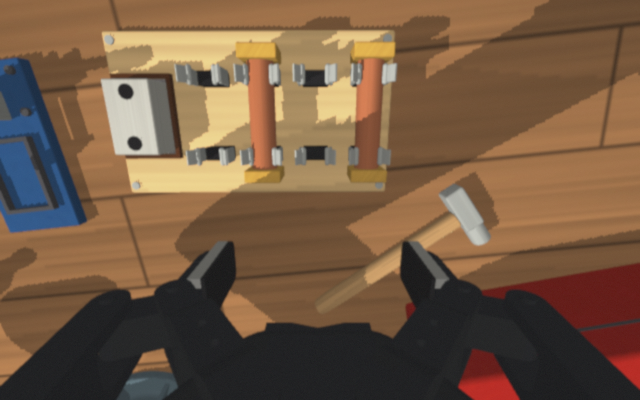

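The last picture shows both bars seated in pairs 3 and 1, at (262,110) and (370,110), and the block in its pocket at (137,115). Heights match home, and the clamp was closed in the earlier view from over bar B. Handing in.

```bash
python3 -c "
from bench import ctrl
print(ctrl.hand_in())"
```

```text
the job is handed in; nothing more can be done
None
```

The job is handed in (no verdict came back) at about 49 s of 208 s: the block lies flat in the board's pocket, the clamp is closed over the empty nest, and both copper bars on the bench are fully home and centred in clip pairs 3 and 1; the clamp's handle slipped from the pinch three times, so I flipped it by pushing with the fingers instead.

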